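Load and start the bean-curd press

ROBOT

A 7-joint arm with a two-finger parallel gripper is mounted at the origin on the work surface. World frame = base frame: x ahead of the robot, y to its left, z up, the work surface at z = 0. Lengths are in m, angles in rad, forces in N, time in s.
With the tool pointing down it reaches from about 0.4 to 0.925 m from the base axis. Payload 4.1 kg.
Tool frame: the origin (TCP) lies on the centre line of the jaws, within the pads' length; the fingertips stand 11 mm ahead of it and the grasp point (between the pads) lies 8 mm behind it (tips_ahead is the distance from the TCP to the fingertips, in m); z points along the fingers, y is the line along which they close (so a half turn about z gives the same grasp; the last joint's range is limited). The gripper opens to 85 mm and grips with 20 to 120 N. Pads are 22 mm wide; open, the fingers measure 114 mm over their backs; the gripper's body (76 mm by 85 mm) begins 54 mm behind the grasp point. The pads swing forward as they close: fully open they stand 13 mm farther back than shut.
Start: joints at [1.014, 0.398, 0.045, 1.537, -0.019, 1.207, -0.051], TCP at [0.287, -0.583, 0.242] pointing down, gripper open.
Joint ranges: [-2.82, 2.82], [-0.49, 2.23], [-1.37, 1.46], [0, 2.46], [-1.36, 4.5], [0.23, 2], [-2.94, 2.94]. Speed limits (rad/s): [2.57, 2.57, 3.14, 3.14, 3.14, 3.14, 3.14].

INTERFACE

Orientations are given as a rotation vector (axis times angle).
In Python, from cell import * gives the robot as it stands.
- The arm moves only by the shell command python3 -m handwheel 'ROWS' [FORCE]. ROWS is a JSON object of lists of equal length, an entry for each row: "grip": the gripper command: -1 is fully open, 1 is shut, values between are in proportion; "dp": the shift along the world's x, y, z in mm, a list of three; "rot": the turn, a rotation vector about the world's x, y, z in rad, a list of three. A call has 1 to 20 rows; each row is the pose to reach, as a shift and turn from the pose commanded when the call began; what a row does not reach only later rows make up. A row lasts 1/12 s, in which the tool goes at most 41.7 mm and 7.16 degrees, less where a joint would pass 70% of its speed; a pose out of reach is approached as far as the arm can. A call with a gripper value outside its range is refused whole. The fingers move at their own pace and stop on an object; FORCE is the grip in N (left out, the last holds). Time passes only in rows, so rows that repeat a pose let the fingers close. It gives the time, the measured TCP pose, the force, the opening and the grip force at its end, in the units of the state.
- get_obs(): the state, without advancing time (a new reading comes with each control period).
- get_image(name): name is "side" or "top" or "wrist"; returns the picture (480x640x3 uint8, red, green, blue); there is no depth.
- calibration(name): a dict with "fx", "fy", "cx", "cy" (pixels), "k1" (the pictures are not rectified: a ray, as slopes to the right and down, at radius r is drawn at 1 + k1 r^2 times it, then the intrinsics apply), "view" (4x4, takes a point from world to camera coordinates); the wrist camera has in their place "T_tool_cam" (4x4, takes a point from camera to tool coordinates, whose origin is the TCP and whose axes are the flange's). Camera axes: x right, y down, z forward; pixel columns grow to the right and rows downward; lengths in m; the calibration is good to about 2 mm. A picture is of the moment at which its call begins: read the wrist's pose just before it. calibration takes no time and is no camera call.
- close_job(): hands the job in; it is judged then, once.
Trained networks look in the newest picture that a camera, given by its name, has taken for a name from the list of things; names that differ only in an ending like _2 or _b are one class to them, and where a whole thing is asked for, a point or a joint stands for the part that bears it (a point fixed in the world has none). Each returns a list of dicts, best first, with "conf" (0 to 1); they miss things now and then, are a little off and sometimes report something else, mostly with a low value. They report only what shows in the picture. A call takes as long as a camera call.
- look_for(name, camera): "point" ([column, row] in pixels, amid what is visible of it).
- masks_of(name, camera): "mask" (480x640 bool, what is visible of it) and "point" ([column, row] in pixels, amid what is visible of it).
The state is a dict: "time_s": time; "joints": joint angles; "dq": joint speeds; "effort": joint torques, N m; "eef_pos": TCP position; "orientation": TCP orientation; "force": force on the tool from outside, world axes, zero at the start; "wrist_torque": the same for the moment, N m; "grip_width": finger opening in m; "gripper_force": force on a finger pad.
Only numpy, scipy, OpenCV 4.12 (cv2) and the standard library are available. Lean on these libraries where they do the work, as an engineer would, in place of code of your own. Each camera call takes 0.05 s, during which the arm holds its last target. There are 200 camera calls.

TASK

Load the bench press with every white mould standing on the bench: swing the pawl up and over so it stays back on its stop, draw the ram right back by its T handle, and stand all the moulds upright in one row along the bed, each with its steel pressing plate facing the ram. Then push the ram up so that it holds the row snug against the end plate with no gaps, with the pawl dropped fully into the teeth again, and last of all twist the start knob on the control box to its stop and let it spring back. Do not knock over the other things on the bench.

Things in the scene. Friction and masses are not known exactly. Their poses are not given: they have to be found in the camera images.
- press_bed (a point): bench press of bright metal, lying across in front of the robot. Point on the bed's floor at the foot of the end plate, on the middle line, 25 mm above the bench. x along the bed from end plate to ram, y across, z up. Floor 192 mm long; flared lips beside it, 60 mm apart at the floor, 67 at their tops, 10 high. End plate: inner face at x = 0, 74 wide, rising 59 mm above the floor
- ram_face (a point): centre of the flat steel pressing pad of the ram (52 wide x 50 high, 8 mm thick), 30 mm above the bed's floor; its face looks to the end plate, 25 mm away with the ram at 0. Axes as press_bed
- ram_handle (a point): middle of the black crossbar of the upright T handle at the outer end of the ram's toothed bar: level, 16 mm thick, 90 mm long across the press (along y), 115 mm above the bench, on a 14 mm square stem under its middle. Pinch it from above, fingers to either side of it along the press's x. Axes as press_bed
- ram (a joint): how far the ram is drawn back, m: 0 nearest the end plate, 0.150 right back on its stop. 3 N friction and some drag. With the pawl down it can be pushed in (clicking over teeth 12 mm apart, up to 12 N) but not drawn back more than a tooth. With two moulds snug it reads about 0.071, with three about 0.119
- pawl_pivot (a point): the pawl's pivot (axis along the press's y), 98 mm above the bench and 263 mm from the end plate, between the ears of the ram's guide block. The block is 34 mm wide, 216 to 286 mm from the end plate, 86 mm high above the bench, its ears 120 mm. Axes as press_bed
- pawl_grip (a point): middle of the pawl's black side grip: a round bar 14 mm thick, parallel to the pivot and 58 mm from it, standing out on the -y side of the arm (away from the robot), 6 to 54 mm from the middle line (this point 36 mm). Pawl down: level with the pivot, on its end-plate side, 98 mm above the bench. Its axes turn with the pawl
- pawl (a joint): swing of the pawl, rad: 0 to 0.07 dropped fully in between teeth, 0.1 to 0.13 riding on a tooth, 1.57 straight up, 1.9 leaning back on its stop. It turns freely, up and over towards the T handle; past upright it stays back by its own weight (its grip then 153 mm above the bench), else it falls back on the teeth
- start_grip (a point): start knob on top of the grey control box (110 x 100 x 60 mm): point on its upright axis, at the middle of its bar grip, 88 mm above the bench. The bar is 13 mm thick, 44 mm long along this point's x, and tops out 99 mm above the bench; under it a disc 44 mm across. Axes turn with the knob
- start (a joint): turn of the start knob, rad, clockwise seen from above: 0 at rest, 1.2 at its stop. A spring (about 0.1 N m at the stop) turns it back when let go
- mould1_mid (a point): white filled mould, upright block 48 x 54 x 50 mm high, 0.25 to 0.5 kg, slotted sides and top, on the bench at the start; absent in some starts (None). Point: its centre. x along the 48 mm length, pointing to the end with the proud steel pressing plate (44 x 46 mm, 6 thick, outer face at x = 24 mm; plain end at -24); y across the 54 mm width (grip across it); z up
- mould2_mid (a point): white filled mould, upright block 48 x 54 x 50 mm high, 0.25 to 0.5 kg, slotted sides and top, on the bench at the start; absent in some starts (None). Point: its centre. x along the 48 mm length, pointing to the end with the proud steel pressing plate (44 x 46 mm, 6 thick, outer face at x = 24 mm; plain end at -24); y across the 54 mm width (grip across it); z up
- mould3_mid (a point): white filled mould, upright block 48 x 54 x 50 mm high, 0.25 to 0.5 kg, slotted sides and top, on the bench at the start; absent in some starts (None). Point: its centre. x along the 48 mm length, pointing to the end with the proud steel pressing plate (44 x 46 mm, 6 thick, outer face at x = 24 mm; plain end at -24); y across the 54 mm width (grip across it); z up
- jigger: bystander: double-cone steel jigger, 42 mm wide, 82 mm high, among the moulds; origin at its underside
- tub: bystander: pale tub with a green lid, 92 x 68 x 46 mm; origin at its underside
- drink: bystander: lidded paper drink cup with a cardboard sleeve, 90 mm wide, 138 mm high; origin at its underside
- syrup: bystander: amber syrup bottle, 64 mm wide, 190 mm high; origin at its underside
- pitcher: bystander: dark lidded pitcher, 142 mm wide, 196 mm high; origin at its underside

How it is judged:
By the outcome, as a careful person would: the job done as asked, in the order asked, and still so for the second after the job is handed in, with the robot touching nothing.
Of mould1, mould2, mould3 only 2 to 3 are there at a start; the rules pass over those that are not, and their reading is None.
At some moment in a run one of mould1, mould2, mould3 may be knocked a few centimetres aside while the robot is not near it.
Once in a run the grip may slacken for a moment while it holds something.
It also fails if it takes over 200 s, if anything falls off the work surface, if the arm or the gripper's body presses on something with over 40 N, if the wrist force passes 120 N, or if a joint passes its speed limit or range.

## Working session

There is one attempt and no reset: what is moved stays moved. The work goes in short steps, Python scripts to look and compute and a shell command to move; the robot and the scene stay as the last step left them, time stands still between calls to the robot, and variables do not carry over. Pictures are saved under pics/ and viewed, at most 14 in all, crops included, and the job is handed in when it is done.

```bash
ls; mkdir -p pics; cat > h.py <<'E'
from cell import *
import numpy as np, cv2
from scipy.spatial.transform import Rotation as R
def cam(name):
    c=calibration(name)
    K=np.array([[c['fx'],0,c['cx']],[0,c['fy'],c['cy']],[0,0,1]]);D=np.array([c['k1'],0,0,0.])
    if name=='wrist':
        o=get_obs();T=np.eye(4);T[:3,:3]=R.from_rotvec(o['orientation']).as_matrix();T[:3,3]=o['eef_pos']
        V=np.linalg.inv(T@np.array(c['T_tool_cam']))
    else: V=np.array(c['view'])
    return K,D,V
def atz(C,px,z):
    K,D,V=C;u=cv2.undistortPoints(np.array([[px]],float),K,D)[0,0]
    Ci=np.linalg.inv(V);d=Ci[:3,:3]@np.array([u[0],u[1],1]);o=Ci[:3,3]
    return o+d*(z-o[2])/d[2]
def proj(C,P):
    K,D,V=C;P=np.atleast_2d(np.array(P,float))
    return cv2.projectPoints(P,cv2.Rodrigues(V[:3,:3])[0],V[:3,3],K,D)[0][:,0]
def snap(name,fn=None):
    C=cam(name);im=get_image(name)
    if fn: cv2.imwrite('pics/'+fn,cv2.cvtColor(im,cv2.COLOR_RGB2BGR))
    return C,im
E
python3 - <<'E'
from h import *
o=get_obs();print({k:np.round(v,3) for k,v in o.items()})
for n in ('top','side'):
    C,im=snap(n,n+'0.png')
    print(n,'campos',np.linalg.inv(C[2])[:3,3].round(3))
    for t,z in dict(press_bed=.025,ram_face=.055,ram_handle=.115,pawl_pivot=.098,pawl_grip=.098,start_grip=.088,mould1_mid=.025,mould2_mid=.025,mould3_mid=.025,jigger=.04,tub=.02,drink=.07,syrup=.1,pitcher=.1).items():
        for d in look_for(t,n)[:4]:
            if d['conf']>.25: print(t,round(d['conf'],2),np.round(d['point']),atz(C,d['point'],z).round(3))
E
```

```text
pics
{'time_s': np.float64(0.0), 'joints': array([ 1.014,  0.399,  0.045,  1.538, -0.019,  1.207, -0.051]), 'dq': array([-0.001, -0.001, -0.001, -0.001,  0.   ,  0.001, -0.002]), 'effort': array([ 0.0000e+00, -4.7512e+01,  1.3640e+00, -2.5422e+01,  1.1000e-02,
        9.0000e-03, -0.0000e+00]), 'eef_pos': array([ 0.287, -0.583,  0.241]), 'orientation': array([-3.058e+00, -7.130e-01,  1.000e-03]), 'force': array([-0.385,  0.615,  0.16 ]), 'wrist_torque': array([ 0.009, -0.042,  0.004]), 'gripper_force': np.float64(0.0), 'grip_width': np.float64(0.086)}
top campos [0.265 0.063 1.294]
press_bed 0.65 [380. 227.] [ 0.61  -0.089  0.025]
press_bed 0.26 [372. 222.] [ 0.621 -0.062  0.025]
ram_face 0.68 [367. 218.] [ 0.622 -0.045  0.055]
ram_handle 0.87 [362. 221.] [ 0.597 -0.028  0.115]
pawl_pivot 0.83 [376. 230.] [ 0.581 -0.069  0.098]
pawl_grip 0.69 [360. 215.] [ 0.618 -0.022  0.098]
pawl_grip 0.26 [178. 194.] [0.614 0.493 0.098]
start_grip 0.72 [239. 256.] [0.461 0.296 0.088]
mould2_mid 0.9 [459. 305.] [ 0.411 -0.333  0.025]
mould3_mid 0.86 [332. 279.] [0.441 0.034 0.025]
jigger 0.55 [364.
[... 454 characters left out ...]
. 304.] [ 0.594 -0.125  0.115]
pawl_pivot 0.81 [364. 310.] [ 0.592 -0.132  0.098]
pawl_pivot 0.6 [365. 297.] [ 0.604 -0.095  0.098]
pawl_grip 0.78 [363. 273.] [ 0.615 -0.019  0.098]
start_grip 0.65 [287. 134.] [0.497 0.596 0.088]
start_grip 0.58 [364. 300.] [ 0.601 -0.097  0.088]
start_grip 0.51 [291. 309.] [ 0.41  -0.091  0.088]
start_grip 0.45 [287. 204.] [0.452 0.282 0.088]
mould2_mid 0.94 [310. 404.] [ 0.419 -0.328  0.025]
mould3_mid 0.91 [296. 278.] [0.442 0.051 0.025]
jigger 0.64 [290. 309.] [ 0.41  -0.058  0.04 ]
tub 0.82 [282. 239.] [0.426 0.206 0.02 ]
drink 0.64 [375. 416.] [ 0.559 -0.406  0.07 ]
syrup 0.62 [329. 154.] [0.615 0.462 0.1  ]
pitcher 0.74 [291. 133.] [0.511 0.586 0.1  ]
```

```bash
python3 - <<'E'
import cv2
a=cv2.imread('pics/top0.png')[170:350,110:560]; cv2.imwrite('pics/top0c.png',cv2.resize(a,(800,320),interpolation=3))
a=cv2.imread('pics/side0.png')[90:480,230:450]; cv2.imwrite('pics/side0c.png',cv2.resize(a,(338,600),interpolation=3))
E
```

```text
(no output)
```

View pics/top0c.png

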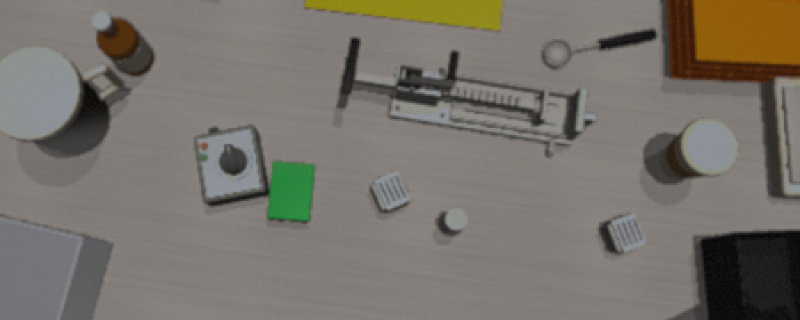

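View pics/side0c.png

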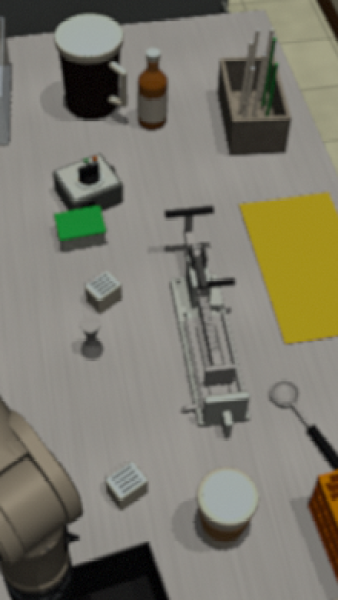

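Top crop: the press lies along world y, with the end plate at about (439,232) full-frame, the T handle at about (307,207) and the pawl grip at about (365,206). I can see two moulds, at (329,277) and (461,301). The arm may be hiding a third.

```bash
python3 - <<'E'
from h import *
C=cam('top')
for n,p,z in [('plate',(439,232),.084),('h1',(309.7,192.5),.115),('h2',(304.6,222.3),.115),('grip tip',(365,200),.098),('knob',(241,260),.1)]:
    print(n,atz(C,p,z).round(3))
T=cam('wrist')
c=calibration('wrist');print(np.array(c['T_tool_cam']).round(3),c['fx'])
print(R.from_rotvec(get_obs()['orientation']).as_matrix().round(2))
E
```

```text
plate [ 0.6   -0.247  0.084]
h1 [0.659 0.125 0.115]
h2 [0.573 0.128 0.115]
grip tip [ 0.662 -0.031  0.098]
knob [0.451 0.286 0.1  ]
[[-0.    -0.959 -0.285  0.074]
 [ 1.    -0.     0.    -0.001]
 [-0.    -0.285  0.959 -0.132]
 [ 0.     0.     0.     1.   ]] 371.7668120294924
[[ 0.9   0.44  0.  ]
 [ 0.44 -0.9  -0.  ]
 [ 0.    0.   -1.  ]]
```

```bash
python3 -m handwheel '{"grip":[-1,-1,-1,-1,-1,-1,-1,-1,-1,-1,-1,-1,-1,-1,-1,-1,-1,-1],"dp":[[0,0,100],[0,0,130],[0,0,130],[230,560,130],[230,560,130],[230,560,130],[230,560,130],[230,560,130],[230,560,130],[230,560,130],[230,560,130],[230,560,130],[230,560,130],[230,560,130],[230,560,130],[230,560,130],[230,560,130],[230,560,130]],"rot":[[0,0,0],[0,0,0],[0,0,0],[0,0,-0.49],[0,0,-0.49],[0,0,-0.49],[0,0,-0.49],[0,0,-0.49],[0,0,-0.49],[0,0,-0.49],[0,0,-0.49],[0,0,-0.49],[0,0,-0.49],[0,0,-0.49],[0,0,-0.49],[0,0,-0.49],[0,0,-0.49],[0,0,-0.49]]}'
python3 - <<'E'
from h import *
C,im=snap('wrist','w1.png')
print(get_obs()['eef_pos'])
for t,z in dict(press_bed=.025,ram_face=.055,ram_handle=.115,pawl_pivot=.098,pawl_grip=.098,mould1_mid=.025).items():
        for d in look_for(t,'wrist')[:2]:
            if d['conf']>.25: print(t,round(d['conf'],2),np.round(d['point']),atz(C,d['point'],z).round(3))
C,im=snap('top','top1.png')
for t in ('mould1_mid','mould2_mid','mould3_mid'):
  for d in look_for(t,'top')[:4]:
    print(t,round(d['conf'],2),np.round(d['point']),atz(C,d['point'],.025).round(3))
E
```

```text
time_s: 3.0
eef_pos: [0.5182, -0.0176, 0.3728]
orientation: [-3.139, 0.042, -0.002]
force: [-0.3, 0.4, 0.9]
grip_width: 0.0853
gripper_force: 0.0
[ 0.51933513 -0.01296044  0.37261394]
press_bed 0.68 [364. 111.] [ 0.617 -0.083  0.025]
press_bed 0.59 [ 64. 256.] [0.441 0.329 0.025]
ram_face 0.92 [306. 120.] [ 0.607 -0.011  0.055]
ram_face 0.61 [268. 248.] [0.454 0.041 0.055]
ram_handle 0.8 [297. 119.] [ 0.606 -0.004  0.115]
pawl_pivot 0.97 [362. 116.] [ 0.609 -0.071  0.098]
pawl_grip 0.91 [314. 106.] [ 0.619 -0.021  0.098]
mould3_mid 0.88 [328. 279.] [0.438 0.045 0.025]
```

View pics/w1.png

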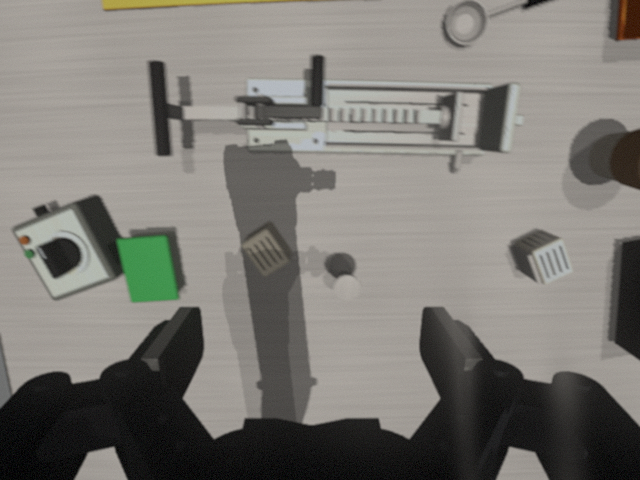

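View pics/top1.png

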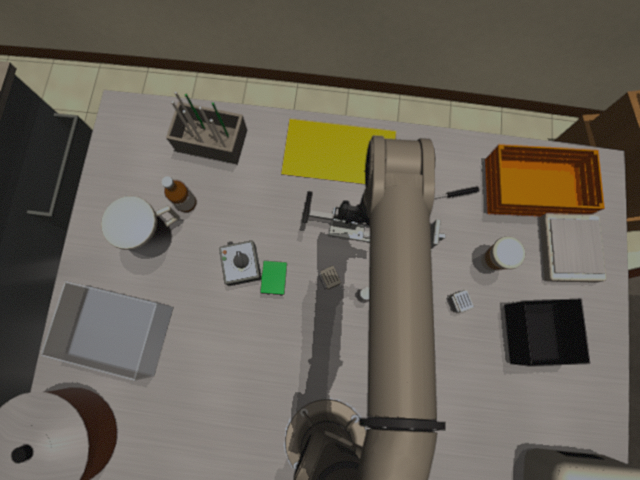

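```bash
python3 - <<'E'
from h import *
C=cam('wrist')
for n,p,z in [('h far',(156.5,62),.121),('h near',(163.5,155),.121),('grip tip',(318,57),.102),('grip root',(317,105),.102),('pl top far',(518,84),.084),('pl top near',(512,152),.084),('ram pad top far',(460,93),.080),('ram pad top near',(452,140),.08),('bed far L',(248,80),.01),('bed near L',(248,150),.01),('lip far end',(325,82),.035),('lip near end',(325,152),.035)]:
    print(n,atz(C,p,z).round(4))
E
```

```text
h far [0.6625 0.1196 0.121 ]
h near [0.5756 0.1247 0.121 ]
grip tip [ 0.6639 -0.0348  0.102 ]
grip root [ 0.6186 -0.0324  0.102 ]
pl top far [ 0.6356 -0.2476  0.084 ]
pl top near [ 0.5646 -0.2485  0.084 ]
ram pad top far [ 0.6281 -0.1869  0.08  ]
ram pad top near [ 0.5791 -0.1813  0.08  ]
bed far L [0.6576 0.0504 0.01  ]
bed near L [0.5732 0.057  0.01  ]
lip far end [ 0.6487 -0.0437  0.035 ]
lip near end [ 0.5683 -0.0417  0.035 ]
```

```bash
python3 - <<'E'
from h import *
for i in range(3): get_image('top')
o=get_obs();print(o['time_s'],o['eef_pos'].round(4),o['orientation'].round(3),o['dq'].round(3))
E
```

```text
3.7 [ 0.5172 -0.0235  0.3724] [ 3.141 -0.052  0.   ] [-0.004  0.002 -0.003 -0.    -0.003 -0.     0.001]
```

```bash
python3 -m handwheel '{"grip":[-1,-1,-1,-1,-1,-1,-1,-1,-1,-1],"dp":[[60,-5,-60],[100,-10,-100],[100,-10,-100],[100,-10,-100],[100,-10,-100],[100,-10,-100],[100,-10,-100],[100,-10,-100],[100,-10,-100],[100,-10,-100]],"rot":[[0,0,-0.019],[0,0,-0.019],[0,0,-0.019],[0,0,-0.019],[0,0,-0.019],[0,0,-0.019],[0,0,-0.019],[0,0,-0.019],[0,0,-0.019],[0,0,-0.019]]}'
python3 - <<'E'
from h import *
C,im=snap('wrist','w2.png')
print(get_obs()['eef_pos'],get_obs()['orientation'])
for t,z in dict(press_bed=.025,ram_face=.055,ram_handle=.115,pawl_pivot=.098,pawl_grip=.098).items():
        for d in look_for(t,'wrist')[:2]:
            if d['conf']>.25: print(t,round(d['conf'],2),np.round(d['point']),atz(C,d['point'],z).round(3))
E
```

```text
time_s: 4.53
eef_pos: [0.6173, -0.033, 0.2739]
orientation: [3.14, -0.08, 0.004]
force: [-0.2, -0.4, -0.2]
grip_width: 0.0852
gripper_force: 0.0
[ 0.61727555 -0.03307132  0.27355981] [ 3.14011447e+00 -8.04076399e-02  2.82139844e-03]
press_bed 0.97 [358. 211.] [ 0.611 -0.08   0.025]
ram_face 0.83 [280. 218.] [ 0.615 -0.001  0.055]
ram_handle 0.6 [281. 223.] [ 0.623 -0.008  0.115]
pawl_pivot 0.72 [356. 213.] [ 0.625 -0.07   0.098]
pawl_pivot 0.72 [296. 222.] [ 0.62  -0.019  0.098]
pawl_grip 0.89 [296. 222.] [ 0.62  -0.019  0.098]
pawl_grip 0.29 [252. 355.] [0.493 0.031 0.098]
```

View pics/w2.png

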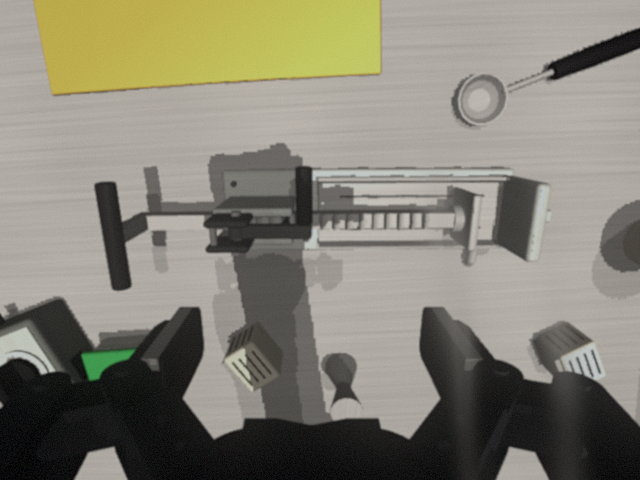

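```bash
python3 - <<'E'
from h import *
C=cam('wrist')
for n,p,z in [('h far',(106,183),.122),('h near',(121,289),.122),('grip tip',(304,168),.102),('grip root',(305,237),.102),('pl bot far',(499,177),.025),('pl bot near',(497,243),.025),('pl top near',(526,259),.084),('pl top far',(541,183),.084),('bed L far',(223,170),.01),('lip far L',(313,168),.035),('lip near L',(313,248),.035),('lip far R',(511,169),.035),('knob',(20,350),.1)]:
    print(n,p,atz(C,p,z).round(4))
E
python3 - <<'E'
import cv2
a=cv2.imread('pics/w2.png')[150:300,80:570]; cv2.imwrite('pics/w2c.png',cv2.resize(a,(800,245),interpolation=3))
E
```

```text
h far (106, 183) [0.6634 0.1231 0.122 ]
h near (121, 289) [0.5758 0.1288 0.122 ]
grip tip (304, 168) [ 0.6644 -0.0285  0.102 ]
grip root (305, 237) [ 0.6071 -0.0261  0.102 ]
pl bot far (499, 177) [ 0.6393 -0.2252  0.025 ]
pl bot near (497, 243) [ 0.5687 -0.2293  0.025 ]
pl top near (526, 259) [ 0.5707 -0.228   0.084 ]
pl top far (541, 183) [ 0.6404 -0.2336  0.084 ]
bed L far (223, 170) [0.659  0.0586 0.01  ]
lip far L (313, 168) [ 0.6582 -0.0357  0.035 ]
lip near L (313, 248) [ 0.5764 -0.0316  0.035 ]
lip far R (511, 169) [ 0.648  -0.2317  0.035 ]
knob (20, 350) [0.5079 0.2553 0.1   ]
```

View pics/w2c.png

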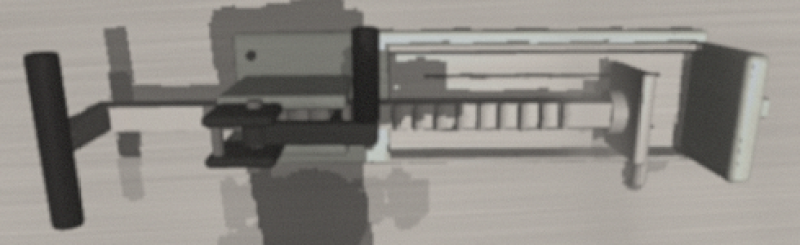

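```bash
python3 -m handwheel '{"grip":[-1,-1,-1,-1,-1,-1,-1,-0.3,0.3,1,1,1],"dp":[[30,6,-30],[30,6,-80],[30,6,-120],[30,6,-150],[30,6,-182],[30,6,-182],[30,6,-182],[30,6,-182],[30,6,-182],[30,6,-182],[30,6,-182],[30,6,-182]],"rot":[[0,0,0],[0,0,0],[0,0,0],[0,0,0],[0,0,0],[0,0,0],[0,0,0],[0,0,0],[0,0,0],[0,0,0],[0,0,0],[0,0,0]]}' 20

```

```text
time_s: 5.83
eef_pos: [0.6481, -0.0271, 0.0918]
orientation: [3.14, -0.08, 0.004]
force: [0.7, 0.0, -0.5]
grip_width: 0.0257
gripper_force: 0.0
```

```bash
python3 - <<'E'
from h import *
C,im=snap('wrist','w3.png')
o=get_obs();print(o['eef_pos'].round(4),o['orientation'].round(3),o['force'].round(1),o['grip_width'],o['gripper_force'])
E
```

```text
[ 0.6478 -0.0271  0.0914] [ 3.14e+00 -8.00e-02  3.00e-03] [-0.4 -0.2 -0.2] 0.017428307900451627 0.0
```

View pics/w3.png

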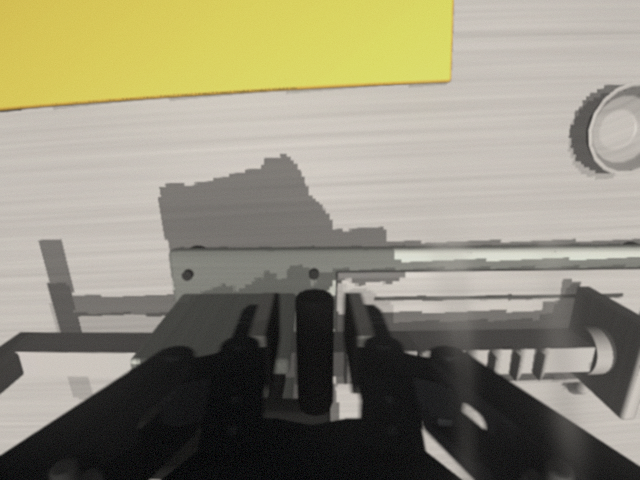

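```bash
python3 -m handwheel '{"grip":[1,1,1,1,1,1,1,1,1,1,1,1,1,1,1,1,1,1],"dp":[[0,0,0],[0,0,0],[0,0,0],[0,0.5,7],[0,2,14.3],[0,4,21],[0,7,28],[1,11,34],[1,15.6,39.5],[1,21,45],[1,26.7,49],[2,33,53],[2,40,55],[2,47,57],[3,54,58],[3,65.5,57.5],[4,75,55.5],[4,75,55.5]],"rot":[[0,0,0],[0,0,0],[0,0,0],[0,0,0],[0,0,0],[0,0,0],[0,0,0],[0,0,0],[0,0,0],[0,0,0],[0,0,0],[0,0,0],[0,0,0],[0,0,0],[0,0,0],[0,0,0],[0,0,0],[0,0,0]]}' 20
python3 - <<'E'
from h import *
C,im=snap('wrist','w4.png')
o=get_obs();print(o['eef_pos'].round(4),o['orientation'].round(3),o['force'].round(1),o['grip_width'],o['gripper_force'])
E
```

```text
time_s: 7.38
eef_pos: [0.6513, 0.0484, 0.1478]
orientation: [3.138, -0.078, 0.0]
force: [-1.6, -4.7, 8.8]
grip_width: 0.0131
gripper_force: 20.7
[0.6513 0.0484 0.1478] [ 3.139 -0.079  0.   ] [-3.  -3.5  9.4] 0.013629376797054598 20.72720557451248
```

View pics/w4.png

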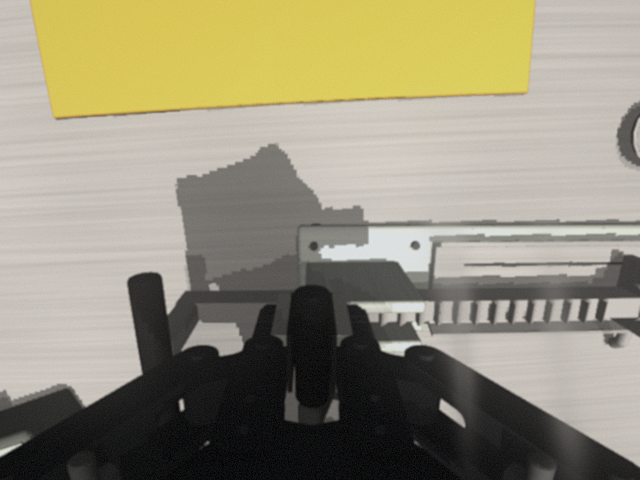

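```bash
python3 -m handwheel '{"grip":[-0.1,-0.1,-0.1,-0.1,-0.1,-0.1,-0.1,-0.1,-0.1,-0.1,-0.1,-0.1],"dp":[[0,0,0],[0,0,0],[0,0,0],[0,0,20],[0,0,50],[0,0,70],[-32,40,75],[-32,79,75],[-32,79,75],[-32,79,75],[-32,79,75],[-32,79,75]],"rot":[[0,0,0],[0,0,0],[0,0,0],[0,0,0],[0,0,0],[0,0,0],[0,0,0],[0,0,0],[0,0,0],[0,0,0],[0,0,0],[0,0,0]]}' 20
python3 - <<'E'
from h import *
C,im=snap('wrist','w5.png')
o=get_obs();print(o['eef_pos'].round(4),o['orientation'].round(3),o['force'].round(1),o['grip_width'],o['gripper_force'])
for t,z in dict(ram_handle=.118,pawl_grip=.155,pawl_pivot=.098).items():
        for d in look_for(t,'wrist')[:2]:
            print(t,round(d['conf'],2),np.round(d['point']),atz(C,d['point'],z).round(3))
E
```

```text
time_s: 8.43
eef_pos: [0.6193, 0.1259, 0.2202]
orientation: [3.14, -0.082, -0.002]
force: [0.0, -1.2, -0.5]
grip_width: 0.0468
gripper_force: 0.0
[0.6195 0.1254 0.2202] [ 3.14e+00 -8.30e-02 -1.00e-03] [-0.3  0.2  0.1] 0.04718546500333979 0.0
ram_handle 0.77 [376. 232.] [0.629 0.084 0.118]
pawl_grip 0.7 [376. 230.] [0.64  0.09  0.155]
pawl_grip 0.68 [454. 241.] [0.631 0.047 0.155]
pawl_pivot 0.89 [481. 218.] [0.629 0.007 0.098]
pawl_pivot 0.49 [380. 230.] [0.625 0.078 0.098]
```

View pics/w5.png

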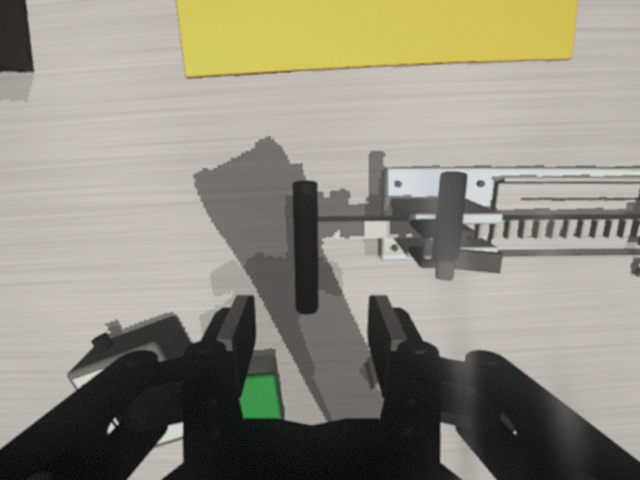

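```bash
python3 -m handwheel '{"grip":[-0.1,-0.1,-0.1,-0.1,-0.1,-0.1,1,1,1,1,1],"dp":[[0,7,-20],[0,7,-50],[0,7,-80],[0,7,-113],[0,7,-113],[0,7,-113],[0,7,-113],[0,7,-113],[0,7,-113],[0,7,-113],[0,7,-113]],"rot":[[0,0,0],[0,0,0],[0,0,0],[0,0,0],[0,0,0],[0,0,0],[0,0,0],[0,0,0],[0,0,0],[0,0,0],[0,0,0]]}' 40
```

```text
time_s: 9.55
eef_pos: [0.6212, 0.133, 0.1106]
orientation: [3.14, -0.081, 0.007]
force: [-0.1, -2.4, 6.2]
grip_width: 0.015
gripper_force: 39.0
```

```bash
python3 -m handwheel '{"grip":[1,1,1,1,1,1,1,1,1,1,1,1,1,1],"dp":[[0,5,0],[1,15,0],[1,25,0],[2,35,0],[2,45,0],[3,55,0],[3,65,0],[4,75,0],[4,85,0],[5,95,0],[5,105,0],[6,115,0],[6,120,0],[6,120,0]],"rot":[[0,0,0],[0,0,0],[0,0,0],[0,0,0],[0,0,0],[0,0,0],[0,0,0],[0,0,0],[0,0,0],[0,0,0],[0,0,0],[0,0,0],[0,0,0],[0,0,0]]}' 40
```

```text
time_s: 10.72
eef_pos: [0.6263, 0.2555, 0.1107]
orientation: [-3.139, 0.078, -0.005]
force: [-2.0, -0.6, 6.8]
grip_width: 0.0147
gripper_force: 39.3
```

```bash
python3 -m handwheel '{"grip":[1,1,1,1,1,1,1,1],"dp":[[0,5,0],[0,10,0],[1,15,0],[1,20,0],[1,25,0],[1,30,0],[2,33,0],[2,33,0]],"rot":[[0,0,0],[0,0,0],[0,0,0],[0,0,0],[0,0,0],[0,0,0],[0,0,0],[0,0,0]]}' 40; python3 - <<'E'
from h import *
C,im=snap('top','t2.png')
o=get_obs();print(o['eef_pos'].round(4),o['force'].round(1),o['grip_width'])
cv2.imwrite('pics/t2c.png',cv2.cvtColor(cv2.resize(im[150:330,200:500],(800,480),interpolation=3),cv2.COLOR_RGB2BGR))
E
```

```text
time_s: 11.38
eef_pos: [0.6266, 0.2581, 0.11]
orientation: [3.093, -0.101, -0.019]
force: [-18.6, -43.8, 31.6]
grip_width: 0.0145
gripper_force: 44.0
[0.6266 0.2582 0.11  ] [-18.2 -42.7  31.2] 0.014772300511000173
```

View pics/t2c.png

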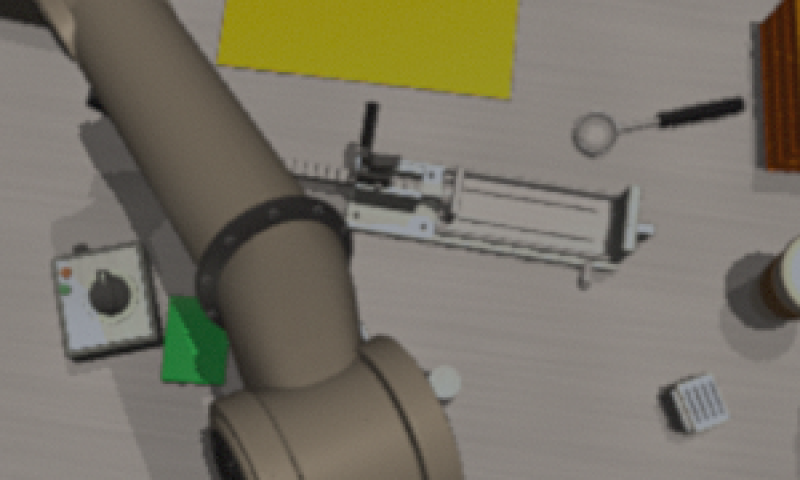

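```bash
python3 -m handwheel '{"grip":[1,1,1,-0.1,-0.1,-0.1,-0.1,-0.1,-0.1,-0.1,-1,-1,-1,-1,-1,-1,-1,-1,-1],"dp":[[0,-15,0],[0,-27,0],[0,-27,0],[0,-27,0],[0,-27,0],[0,-27,0],[0,-27,30],[0,-27,70],[0,-27,110],[0,-27,150],[-120,-244,170],[-120,-244,170],[-120,-244,170],[-120,-244,170],[-120,-244,170],[-120,-244,170],[-120,-244,170],[-120,-244,170],[-120,-244,170]],"rot":[[0,0,0],[0,0,0],[0,0,0],[0,0,0],[0,0,0],[0,0,0],[0,0,0],[0,0,0],[0,0,0],[0,0,0],[0,0,0],[0,0,0],[0,0,0],[0,0,0],[0,0,0],[0,0,0],[0,0,0],[0,0,0],[0,0,0]]}' 40; python3 - <<'E'
from h import *
for i in range(4): C,im=snap('wrist')
cv2.imwrite('pics/w6.png',cv2.cvtColor(im,cv2.COLOR_RGB2BGR))
o=get_obs();print(o['eef_pos'].round(4),o['orientation'].round(3),o['force'].round(1),o['grip_width'])
for t in ('mould1_mid','mould3_mid','jigger'):
  for d in look_for(t,'wrist')[:2]: print(t,round(d['conf'],2),np.round(d['point']),atz(C,d['point'],.025).round(3))
E
```

```text
time_s: 13.02
eef_pos: [0.5078, 0.0439, 0.2783]
orientation: [-3.14, 0.079, -0.002]
force: [0.1, 0.5, -0.0]
grip_width: 0.0854
gripper_force: 0.0
[0.5078 0.0446 0.2776] [-3.14   0.076  0.   ] [0.5 0.2 0.2] 0.08555316393049399
mould1_mid 0.37 [316. 266.] [0.442 0.045 0.025]
mould3_mid 0.91 [315. 263.] [0.445 0.045 0.025]
mould3_mid 0.31 [151.  96.] [0.625 0.198 0.025]
jigger 0.64 [411. 292.] [ 0.406 -0.061  0.025]
```

View pics/w6.png

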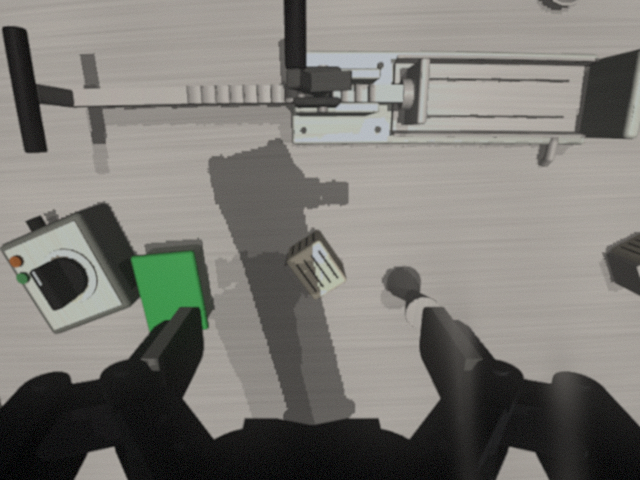

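```bash
python3 -m handwheel '{"grip":[-1,-1,-1,-1,-1,-1,-1,-1,-1,-1,-1,-1,-1,-1,-1],"dp":[[-45,-374,-70],[-45,-374,-70],[-45,-374,-70],[-45,-374,-70],[-45,-374,-70],[-45,-374,-70],[-45,-374,-70],[-45,-374,-70],[-45,-374,-70],[-45,-374,-70],[-45,-374,-70],[-45,-374,-70],[-45,-374,-70],[-45,-374,-70],[-45,-374,-70]],"rot":[[0,0,0],[0,0,0],[0,0,0],[0,0,0],[0,0,0],[0,0,0],[0,0,0],[0,0,0],[0,0,0],[0,0,0],[0,0,0],[0,0,0],[0,0,0],[0,0,0],[0,0,0]]}'; python3 - <<'E'
from h import *
for i in range(3): C,im=snap('wrist')
cv2.imwrite('pics/w7.png',cv2.cvtColor(im,cv2.COLOR_RGB2BGR))
o=get_obs();print(o['eef_pos'].round(4),o['orientation'].round(3))
d=max(masks_of('mould2_mid','wrist'),key=lambda d:d['conf']); print(d['conf'],np.round(d['point']),atz(C,d['point'],.025).round(3))
w6=cv2.imread('pics/w6.png');w7=cv2.imread('pics/w7.png')
x,y=[int(v) for v in d['point']];y=max(60,y);
print('crop origins',(265,215),(x-60,y-60))
m=d['mask'].astype(np.uint8)
a=cv2.resize(w6[215:315,265:365],(400,400),interpolation=2)
b=cv2.resize(w7[y-60:y+60,x-60:x+60],(400,400),interpolation=2)
cv2.imwrite('pics/m1.png',np.hstack([a,b]))
E
```

```text
time_s: 14.62
eef_pos: [0.4633, -0.3293, 0.2083]
orientation: [-3.141, 0.075, -0.001]
force: [0.9, 0.2, -0.2]
grip_width: 0.0852
gripper_force: 0.0
[ 0.4627 -0.3303  0.2082] [ 3.14e+00 -7.80e-02  1.00e-03]
0.89 [317. 267.] [ 0.421 -0.332  0.025]
crop origins (265, 215) (257, 206)
```

View pics/m1.png

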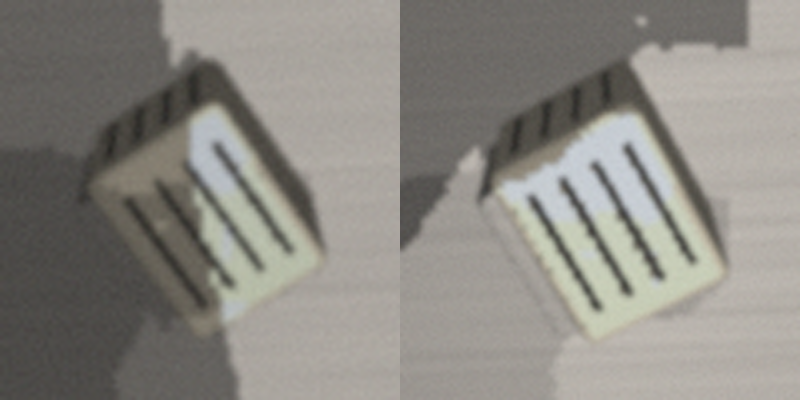

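```bash
python3 - <<'E'
from h import *
o=get_obs();print(o['joints'].round(2))
C=cam('wrist')
def an(C,ps,off,s):
    P=np.array([atz(C,(off[0]+p[0]/s,off[1]+p[1]/s),.05)[:2] for p in ps]);return P
P=an(C,[(85,190),(235,110),(325,270),(190,340)],(257,206),3.333);print(P.round(3),P.mean(0).round(4))
S=an(C,[(135,200),(197,308),(230,148),(292,262)],(257,206),3.333);print(S.round(3))
print(np.degrees(np.arctan2(*(S[0]-S[1])[::-1])),np.degrees(np.arctan2(*(S[2]-S[3])[::-1])))
E
```

```text
[ 0.6   0.28 -0.07  1.78  0.02  1.08 -1.1 ]
[[ 0.435 -0.304]
 [ 0.453 -0.342]
 [ 0.41  -0.363]
 [ 0.392 -0.328]] [ 0.4226 -0.3343]
[[ 0.431 -0.316]
 [ 0.401 -0.33 ]
 [ 0.444 -0.34 ]
 [ 0.413 -0.355]]
25.018648417545876 25.047091533808786
```

```bash
python3 -m handwheel '{"grip":[-1,-1,-1,-1,-1,-1,-1,-1,-1,-1,-1,-1,-1,-1,-1,-1,-1,-1,-1,-1],"dp":[[-10,10,0],[-59,35,0],[-59,35,0],[-59,35,0],[-59,35,0],[-59,35,0],[-59,35,0],[-59,35,0],[-59,35,0],[-59,35,0],[-59,35,0],[-59,35,-20],[-59,35,-20],[-59,35,-20],[-59,35,-20],[-59,35,-20],[-59,35,-20],[-59,35,-20],[-59,35,-20],[-59,35,-20]],"rot":[[0,0,0.12],[0,0,0.24],[0,0,0.36],[0,0,0.48],[0,0,0.6],[0,0,0.72],[0,0,0.84],[0,0,0.96],[0,0,1.08],[0,0,1.2],[0,0,1.32],[0,0,1.44],[0,0,1.56],[0,0,1.68],[0,0,1.8],[0,0,1.92],[0,0,2.06],[0,0,2.06],[0,0,2.06],[0,0,2.06]]}'; python3 - <<'E'
from h import *
for i in range(3): C,im=snap('wrist')
cv2.imwrite('pics/w8.png',cv2.cvtColor(im,cv2.COLOR_RGB2BGR))
o=get_obs();print(o['eef_pos'].round(4),o['orientation'].round(3),o['joints'].round(2))
d=max(masks_of('mould2_mid','wrist'),key=lambda d:d['conf']); m=d['mask']; print(d['conf'],np.round(d['point']),atz(C,d['point'],.025).round(3))
# colour rows through column of the centre
g=cv2.medianBlur(im,3); x=int(d['point'][0]); ys=np.where(m[:,x])[0]; print(ys.min(),ys.max())
for y in range(ys.min()-6,ys.max()+8,3): print(y,[g[y,x+k].tolist() for k in (-22,0,22)])
np.save('m8.npy',m)
E
```

```text
time_s: 16.48
eef_pos: [0.4033, -0.2961, 0.1879]
orientation: [1.689, 2.649, 0.0]
force: [0.7, 0.6, 0.6]
grip_width: 0.0852
gripper_force: 0.0
[ 0.4034 -0.296   0.1879] [1.687 2.65  0.   ] [ 0.81  0.19 -0.3   1.95  0.07  1.01  0.92]
0.79 [312. 276.] [ 0.423 -0.334  0.025]
238 310
232 [[149, 145, 140], [147, 145, 139], [102, 99, 96]]
235 [[147, 143, 138], [101, 98, 94], [95, 92, 88]]
238 [[102, 99, 98], [69, 68, 64], [68, 67, 64]]
241 [[65, 63, 61], [63, 61, 60], [62, 59, 58]]
244 [[63, 61, 59], [63, 63, 59], [61, 60, 58]]
247 [[65, 64, 61], [64, 61, 61], [64, 62, 60]]
250 [[64, 64, 61], [63, 62, 61], [63, 62, 59]]
253 [[89, 86, 83], [112, 111, 106], [107, 106, 102]]
256 [[183, 180, 173], [184, 180, 173], [181, 178, 171]]
259 [[174, 169, 163], [172, 167, 160], [162, 157, 151]]
262 [[119, 116, 110], [124, 121, 107], [149, 146, 132]]
265 [[175, 175, 164], [184, 186, 181], [186, 191, 192]]
268 [[187, 192, 197], [188, 194, 199], [187, 192, 198]]
271 [[137, 140, 141], [134, 139, 143], [142, 145, 149]]
274 [[134, 137, 143], [154, 157, 161], [171, 177, 182]]
277 [[187, 191, 198], [186, 192, 198], [187, 192, 198]]
280 [[185, 191, 197], [181, 185, 190], [178, 182, 188]]
283 [[130, 135, 133], [110, 111, 113], [141, 145, 149]]
286 [[181, 186, 191], [184, 189, 194], [186, 191, 197]]
289 [[186, 193, 198], [187, 193, 198], [187, 192, 197]]
292 [[176, 180, 182], [139, 142, 142], [137, 141, 144]]
295 [[159, 162, 164], [150, 154, 156], [162, 166, 171]]
298 [[187, 192, 196], [187, 193, 197], [187, 192, 196]]
301 [[186, 191, 195], [184, 188, 192], [177, 181, 182]]
304 [[150, 155, 157], [111, 113, 112], [140, 143, 143]]
307 [[185, 191, 191], [184, 190, 192], [186, 191, 189]]
310 [[182, 183, 173], [182, 181, 168], [177, 174, 164]]
313 [[172, 167, 160], [173, 168, 163], [171, 167, 160]]
316 [[169, 165, 158], [172, 167, 160], [171, 166, 160]]
```

```bash
python3 - <<'E'
from h import *
C=cam('wrist');im=cv2.cvtColor(cv2.imread('pics/w8.png'),cv2.COLOR_BGR2RGB).astype(int)
o=get_obs();T=R.from_rotvec(o['orientation']).as_matrix()
W=((im[...,2]-im[...,0]>2)&(im[...,2]>120)).astype(np.uint8); W[:240]=0;W[330:]=0;W[:,:250]=0;W[:,390:]=0
W=cv2.morphologyEx(W,cv2.MORPH_CLOSE,np.ones((9,9)))
c=max(cv2.findContours(W,0,2)[0],key=cv2.contourArea)[:,0]
P=np.array([atz(C,p,.05)[:2] for p in c]).astype(np.float32)*1000
r=cv2.minAreaRect(P);print(c.min(0),c.max(0),r)
e=T.T[:2,:2]@((np.array(r[0])/1000-o['eef_pos'][:2]));print('tool offset xy mm',e*1000)
print('tool x yaw',np.degrees(np.arctan2(T[1,0],T[0,0])))
for p in [(312,253.5),(312,311)]: print(atz(C,p,.049 if p[1]<300 else .05).round(4))
E
```

```text
[281 265] [343 309] ((422.9974365234375, -333.72869873046875), (48.69255447387695, 36.814117431640625), 26.34600067138672)
tool offset xy mm [-42.44333149   1.84693485]
tool x yaw 115.04632114703325
[ 0.4113 -0.3088  0.049 ]
[ 0.4317 -0.3525  0.05  ]
```

```bash
python3 -m handwheel '{"grip":[-1,-1,-1,-1,-1,-1,-1,1,1,1,1,1,1,1,1,1,1],"dp":[[18,-35,-20],[18,-35,-60],[18,-35,-100],[18,-35,-135],[18,-35,-161],[18,-35,-161],[18,-35,-161],[18,-35,-161],[18,-35,-161],[18,-35,-161],[18,-35,-161],[18,-35,-161],[18,-35,-150],[18,-35,-130],[18,-35,-100],[18,-35,-60],[18,-35,-30]],"rot":[[0,0,0],[0,0,0],[0,0,0],[0,0,0],[0,0,0],[0,0,0],[0,0,0],[0,0,0],[0,0,0],[0,0,0],[0,0,0],[0,0,0],[0,0,0],[0,0,0],[0,0,0],[0,0,0],[0,0,0]]}' 70
```

```text
time_s: 18.1
eef_pos: [0.4215, -0.331, 0.1611]
orientation: [1.684, 2.65, 0.0]
force: [1.0, -1.3, -2.0]
grip_width: 0.053
gripper_force: 74.0
```

```bash
python3 -m handwheel '{"grip":[1,1,1,1,1,1,1,1,1,1,1,1,1,1,1],"dp":[[0,0,30],[187,181,30],[187,181,30],[187,181,30],[187,181,30],[187,181,30],[187,181,30],[187,181,30],[187,181,30],[187,181,30],[187,181,30],[187,181,30],[187,181,30],[187,181,30],[187,181,30]],"rot":[[0,0,0],[0,0,-0.1],[0,0,-0.2],[0,0,-0.3],[0,0,-0.4],[0,0,-0.488],[0,0,-0.488],[0,0,-0.488],[0,0,-0.488],[0,0,-0.488],[0,0,-0.488],[0,0,-0.488],[0,0,-0.488],[0,0,-0.488],[0,0,-0.488]]}' 70; python3 - <<'E'
from h import *
for i in range(3): C,im=snap('wrist')
cv2.imwrite('pics/w9.png',cv2.cvtColor(im,cv2.COLOR_RGB2BGR))
o=get_obs();print(o['eef_pos'].round(4),o['orientation'].round(3),o['grip_width'])
C,im=snap('top')
for t in ('mould1_mid','mould3_mid'):
  for d in look_for(t,'top')[:4]:
    print(t,round(d['conf'],2),np.round(d['point']),atz(C,d['point'],.025).round(3))
E
```

```text
time_s: 19.35
eef_pos: [0.6079, -0.1509, 0.188]
orientation: [2.278, 2.164, -0.0]
force: [1.6, 0.2, -2.1]
grip_width: 0.0526
gripper_force: 74.3
[ 0.6082 -0.1503  0.1879] [2.276 2.165 0.   ] 0.053137898485950186
mould1_mid 0.27 [177. 192.] [0.641 0.522 0.025]
mould3_mid 0.57 [331. 280.] [0.436 0.036 0.025]
```

View pics/w9.png

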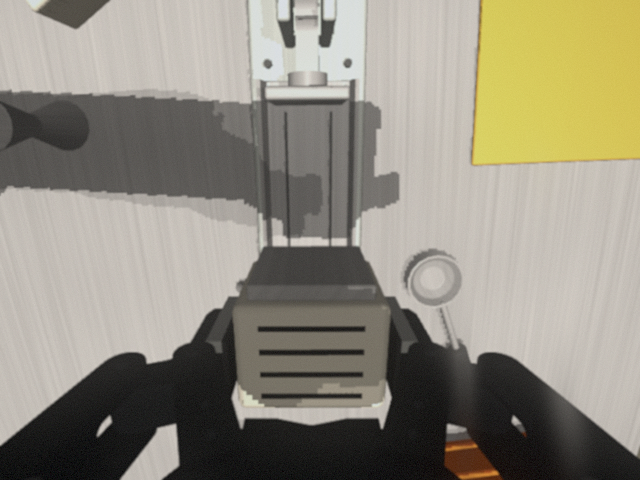

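```bash
python3 - <<'E'
from h import *
C=cam('wrist');o=get_obs();T=R.from_rotvec(o['orientation']).as_matrix()
A=[(atz(C,(286,110),.025)+atz(C,(331,110),.025))/2,(atz(C,(289,240),.025)+atz(C,(330.5,240),.025))/2]
L=[(atz(C,(267,120),.025)+atz(C,(351.5,120),.025))/2,(atz(C,(270,235),.025)+atz(C,(349.5,235),.025))/2]
for a in A+L: print(a.round(4))
print('slopes',(A[0]-A[1])[:2]/(A[0]-A[1])[1],(L[0]-L[1])[:2]/(L[0]-L[1])[1])
for r in (84,88,96,100,104): print(r,atz(C,(308,r),.08).round(4))
print('tool x',T[:,0].round(4),'principal',proj(C,o['eef_pos']+T[:,2]*.0),proj(C,o['eef_pos']-T[:,2]*.023))
im=cv2.imread('pics/w9.png');print(im[70:125:2,285].mean(1).round(),'rows70..')
print(im[150,240:380].mean(1).round().tolist())
E
```

```text
[ 0.6116 -0.0591  0.025 ]
[ 0.6073 -0.1606  0.025 ]
[ 0.6118 -0.0663  0.025 ]
[ 0.6075 -0.1563  0.025 ]
slopes [0.0421016 1.       ] [0.04715773 1.        ]
84 [ 0.6122 -0.0475  0.08  ]
88 [ 0.6121 -0.0497  0.08  ]
96 [ 0.6119 -0.0543  0.08  ]
100 [ 0.6118 -0.0566  0.08  ]
104 [ 0.6116 -0.0589  0.08  ]
tool x [4.990e-02 9.988e-01 1.000e-04] principal [[309.72553954 327.3594317 ]] [[309.53497708 361.21167556]]
[202. 204. 201. 202. 204. 189. 180. 188. 160. 200. 218. 217. 216. 204.
 155.  84.  67.  74. 116. 125. 118.  90.  73.  73.  73.  71.  74.  74.] rows70..
[88.0, 90.0, 89.0, 87.0, 88.0, 88.0, 88.0, 90.0, 88.0, 88.0, 92.0, 90.0, 87.0, 87.0, 84.0, 94.0, 99.0, 102.0, 105.0, 111.0, 109.0, 112.0, 101.0, 85.0, 77.0, 79.0, 76.0, 79.0, 90.0, 109.0, 120.0, 123.0, 119.0, 116.0, 116.0, 117.0, 120.0, 123.0, 120.0, 120.0, 121.0, 119.0, 119.0, 119.0, 111.0, 86.0, 71.0, 81.0, 111.0, 121.0, 123.0, 124.0, 124.0, 122.0, 119.0, 121.0, 117.0, 117.0, 116.0, 117.0, 116.0, 118.0, 121.0, 118.0, 119.0, 119.0, 121.0, 122.0, 122.0, 120.0, 119.0, 122.0, 121.0, 125.0, 121.0, 119.0, 120.0, 120.0, 120.0, 119.0, 122.0, 123.0, 124.0, 126.0, 121.0, 118.0, 119.0, 121.0, 109.0, 93.0, 75.0, 79.0, 103.0, 118.0, 121.0, 119.0, 121.0, 122.0, 119.0, 122.0, 120.0, 123.0, 124.0, 122.0, 123.0, 123.0, 119.0, 112.0, 96.0, 76.0, 71.0, 70.0, 72.0, 81.0, 97.0, 113.0, 117.0, 124.0, 130.0, 133.0, 129.0, 120.0, 114.0, 111.0, 113.0, 116.0, 112.0, 116.0, 111.0, 115.0, 113.0, 114.0, 113.0, 116.0, 116.0, 126.0, 156.0, 184.0, 192.0, 194.0]
```

```bash
python3 -m handwheel '{"grip":[1,1,1,1,1,1,1,1,1,1,1,1],"dp":[[-4,-30,0],[-4,-54,0],[-4,-54,0],[-4,-54,-40],[-4,-54,-80],[-4,-54,-100],[-4,-54,-115],[-4,-54,-120],[-4,-54,-125],[-4,-54,-130],[-4,-54,-132],[-4,-54,-132]],"rot":[[0,0,0],[0,0,0],[0,0,0],[0,0,0],[0,0,0],[0,0,0],[0,0,0],[0,0,0],[0,0,0],[0,0,0],[0,0,0],[0,0,0]]}' 70
```

```text
time_s: 20.65
eef_pos: [0.6048, -0.2042, 0.0564]
orientation: [2.275, 2.165, 0.001]
force: [-1.0, 0.5, -2.1]
grip_width: 0.0533
gripper_force: 74.3
```

```bash
python3 -m handwheel '{"grip":[1,1,1,1,1,1],"dp":[[0,0,-2],[0,0,-3],[0,0,-4],[0,0,-5],[0,0,-5],[0,0,-5]],"rot":[[0,0,0],[0,0,0],[0,0,0],[0,0,0],[0,0,0],[0,0,0]]}' 70
```

```text
time_s: 21.15
eef_pos: [0.6053, -0.2043, 0.0544]
orientation: [2.275, 2.164, 0.001]
force: [-4.4, 0.9, 11.8]
grip_width: 0.0529
gripper_force: 76.3
```

```bash
python3 -m handwheel '{"grip":[1,1,1,1,1,1],"dp":[[-1,0,0],[-2,0,0],[-2,0,0],[-2,0,0],[-2,0,0],[-2,0,0]],"rot":[[0,0,0],[0,0,0],[0,0,0],[0,0,0],[0,0,0],[0,0,0]]}' 70
```

```text
time_s: 21.65
eef_pos: [0.6051, -0.2043, 0.0544]
orientation: [2.272, 2.162, 0.005]
force: [-0.5, 0.6, 9.1]
grip_width: 0.053
gripper_force: 75.9
```

```bash
python3 -m handwheel '{"grip":[1,1,1,1,1,1,1],"dp":[[0,0,2],[0,0,3],[0,0,3],[0,0,1],[0,0,-1],[0,0,-1],[0,0,-1]],"rot":[[0,0,0],[0,0,0],[0,0,0],[0,0,0],[0,0,0],[0,0,0],[0,0,0]]}' 70
```

```text
time_s: 22.23
eef_pos: [0.6026, -0.2042, 0.0543]
orientation: [2.276, 2.165, -0.001]
force: [-10.0, 3.6, 24.8]
grip_width: 0.053
gripper_force: 77.7
```

```bash
python3 -m handwheel '{"grip":[1,1,1,-1,-1,-1,-1,-1,-1,-1,-1,-1,-1,-1,-1,-1,-1,-1],"dp":[[1,0,2],[1,0,3],[1,0,3],[1,0,3],[1,0,3],[1,0,3],[1,0,3],[1,0,40],[1,0,80],[1,0,120],[1,0,150],[-60,70,160],[-120,150,160],[-158,212,150],[-158,212,150],[-158,212,150],[-158,212,150],[-158,212,150]],"rot":[[0,0,0],[0,0,0],[0,0,0],[0,0,0],[0,0,0],[0,0,0],[0,0,0],[0,0,0],[0,0,0],[0,0,0],[0,0,0],[0,0,0.1],[0,0,0.2],[0,0,0.3],[0,0,0.4],[0,0,0.5],[0,0,0.58],[0,0,0.58]]}' 70
python3 - <<'E'
from h import *
for i in range(3): get_image('top')
C,im=snap('top')
for t in ('mould2_mid','mould3_mid'):
  for d in look_for(t,'top')[:3]: print(t,round(d['conf'],2),np.round(d['point']),atz(C,d['point'],.025).round(3))
C,im=snap('wrist')
cv2.imwrite('pics/w10.png',cv2.cvtColor(im,cv2.COLOR_RGB2BGR))
o=get_obs();print(o['eef_pos'].round(4),o['orientation'].round(3),o['joints'].round(2))
for t in ('mould3_mid','jigger'):
  for d in masks_of(t,'wrist')[:2]:
    print(t,d['conf'],np.round(d['point']),atz(C,d['point'],.025).round(3)); m=d['mask']; ys,xs=np.where(m); print(xs.min(),xs.max(),ys.min(),ys.max())
E
```

```text
time_s: 23.73
eef_pos: [0.4406, 0.0125, 0.1994]
orientation: [-1.55, -2.73, 0.001]
force: [-0.6, 0.0, -0.4]
grip_width: 0.0854
gripper_force: 0.0
mould2_mid 0.97 [420. 234.] [ 0.602 -0.208  0.025]
mould3_mid 0.86 [330. 279.] [0.44  0.038 0.025]
mould3_mid 0.67 [504. 254.] [ 0.573 -0.456  0.025]
[0.4453 0.0065 0.1999] [1.566e+00 2.723e+00 1.000e-03] [ 0.38  0.09 -0.52  2.04  0.05  1.02  0.37]
mould3_mid 0.76 [332. 182.] [0.444 0.046 0.025]
298 368 150 215
jigger 0.77 [228. 278.] [ 0.408 -0.073  0.025]
197 262 235 311
```

```bash
python3 - <<'E'
from h import *
im=cv2.cvtColor(cv2.imread('pics/w10.png'),cv2.COLOR_BGR2RGB); g=cv2.medianBlur(im,3)
for y in range(142,228,3): print(y,[g[y,x].tolist() for x in (312,332,352)])
print('row182',[(x,int(g[182,x].mean())) for x in range(286,380,3)])
E
```

```text
142 [[81, 77, 76], [82, 80, 76], [83, 80, 77]]
145 [[80, 77, 75], [81, 79, 75], [84, 81, 79]]
148 [[78, 75, 73], [81, 78, 76], [78, 77, 74]]
151 [[62, 61, 58], [66, 65, 63], [63, 63, 61]]
154 [[80, 79, 75], [84, 82, 78], [87, 87, 83]]
157 [[81, 79, 77], [82, 78, 77], [84, 82, 79]]
160 [[77, 74, 71], [78, 75, 71], [80, 78, 74]]
163 [[102, 97, 86], [105, 99, 90], [107, 103, 93]]
166 [[108, 102, 92], [122, 115, 104], [109, 103, 92]]
169 [[106, 99, 91], [135, 129, 112], [97, 93, 84]]
172 [[62, 58, 52], [69, 65, 60], [55, 52, 49]]
175 [[107, 102, 92], [134, 127, 114], [108, 103, 93]]
178 [[109, 104, 94], [114, 108, 97], [108, 103, 92]]
181 [[104, 99, 89], [106, 101, 90], [104, 99, 88]]
184 [[61, 59, 54], [57, 55, 50], [55, 53, 49]]
187 [[105, 100, 88], [116, 110, 99], [108, 103, 93]]
190 [[119, 113, 103], [142, 133, 121], [109, 104, 95]]
193 [[139, 132, 119], [137, 131, 117], [109, 104, 94]]
196 [[86, 82, 74], [67, 65, 59], [80, 75, 68]]
199 [[140, 133, 120], [143, 137, 122], [144, 136, 123]]
202 [[142, 136, 122], [143, 136, 123], [143, 137, 122]]
205 [[137, 132, 118], [135, 128, 116], [115, 109, 99]]
208 [[80, 75, 68], [80, 75, 69], [96, 93, 83]]
211 [[143, 136, 120], [141, 135, 121], [142, 136, 122]]
214 [[127, 122, 108], [124, 117, 106], [116, 111, 101]]
217 [[108, 105, 99], [107, 104, 100], [106, 104, 99]]
220 [[109, 106, 100], [108, 106, 101], [107, 105, 101]]
223 [[166, 162, 157], [108, 105, 101], [106, 104, 101]]
226 [[180, 175, 168], [110, 106, 102], [108, 105, 100]]
row182 [(286, 102), (289, 102), (292, 94), (295, 80), (298, 76), (301, 99), (304, 102), (307, 101), (310, 92), (313, 90), (316, 90), (319, 86), (322, 82), (325, 84), (328, 82), (331, 82), (334, 81), (337, 77), (340, 81), (343, 79), (346, 78), (349, 76), (352, 79), (355, 78), (358, 100), (361, 100), (364, 101), (367, 92), (370, 100), (373, 100), (376, 103), (379, 101)]
```

```bash
python3 - <<'E'
from h import *
C=cam('wrist');o=get_obs();print(o['eef_pos'].round(4),proj(C,[.4453,.0065,.2])*0)
im=cv2.cvtColor(cv2.imread('pics/w10.png'),cv2.COLOR_BGR2RGB); g=cv2.medianBlur(im,3)
print([(x,g[202,x].tolist()) for x in list(range(290,308,2))+list(range(358,376,2))])
c=(atz(C,(332,152),.049)+atz(C,(332,215.5),.05))/2
print(atz(C,(332,152),.049),atz(C,(332,215.5),.05),c)
for a in (298,300,366,368): print(a,atz(C,(a,190),.05).round(4))
T=R.from_rotvec(o['orientation']).as_matrix();print(T[:,0],T[:,1],T[:2,:2].T@(c-o['eef_pos'])[:2])
E
```

```text
[0.445  0.0068 0.1997] [[0. 0.]]
[(290, [107, 104, 100]), (292, [107, 103, 99]), (294, [106, 104, 99]), (296, [105, 102, 98]), (298, [104, 97, 91]), (300, [121, 114, 103]), (302, [139, 133, 120]), (304, [142, 135, 122]), (306, [143, 136, 122]), (358, [144, 137, 123]), (360, [144, 137, 123]), (362, [144, 138, 123]), (364, [142, 135, 121]), (366, [129, 122, 108]), (368, [105, 100, 96]), (370, [108, 104, 100]), (372, [107, 105, 101]), (374, [107, 105, 100])]
[0.42918183 0.06721382 0.049     ] [0.45382629 0.02623006 0.05      ] [0.44150406 0.04672194 0.0495    ]
298 [0.4213 0.0302 0.05  ]
300 [0.4227 0.0309 0.05  ]
366 [0.4659 0.0562 0.05  ]
368 [0.4672 0.0569 0.05  ]
[-5.03480948e-01  8.64006241e-01  3.86837731e-04] [8.64006328e-01 5.03480903e-01 2.15025357e-04] [0.03623597 0.01705785]
```

```bash
python3 -m handwheel '{"grip":[-1,-1,-1,-1,-1,-1,-1,1,1,1,1,1,1,1,1,1,1],"dp":[[-3,40,-20],[-3,40,-60],[-3,40,-100],[-3,40,-140],[-3,40,-172],[-3,40,-172],[-3,40,-172],[-3,40,-172],[-3,40,-172],[-3,40,-172],[-3,40,-172],[-3,40,-172],[-3,40,-160],[-3,40,-130],[-3,40,-90],[-3,40,-50],[-3,40,-20]],"rot":[[0,0,0],[0,0,0],[0,0,0],[0,0,0],[0,0,0],[0,0,0],[0,0,0],[0,0,0],[0,0,0],[0,0,0],[0,0,0],[0,0,0],[0,0,0],[0,0,0],[0,0,0],[0,0,0],[0,0,0]]}' 70
```

```text
time_s: 25.6
eef_pos: [0.442, 0.0482, 0.1838]
orientation: [1.56, 2.722, 0.003]
force: [0.7, -0.9, -3.4]
grip_width: 0.0529
gripper_force: 75.6
```

```bash
python3 -m handwheel '{"grip":[1,1,1,1,1,1,1,1,1,1,1,1,1,1,1],"dp":[[0,-20,20],[30,-60,20],[70,-100,20],[110,-150,20],[164,-201,20],[164,-201,20],[164,-201,20],[164,-201,20],[164,-201,20],[164,-201,20],[164,-201,20],[164,-201,-20],[164,-201,-40],[164,-201,-40],[164,-201,-40]],"rot":[[0,0,-0.1],[0,0,-0.2],[0,0,-0.3],[0,0,-0.4],[0,0,-0.5],[0,0,-0.578],[0,0,-0.578],[0,0,-0.578],[0,0,-0.578],[0,0,-0.578],[0,0,-0.578],[0,0,-0.578],[0,0,-0.578],[0,0,-0.578],[0,0,-0.578]]}' 70
python3 - <<'E'
from h import *
for i in range(3): C,im=snap('wrist')
cv2.imwrite('pics/w11.png',cv2.cvtColor(im,cv2.COLOR_RGB2BGR))
o=get_obs();print(o['eef_pos'].round(4),o['orientation'].round(3),o['grip_width'],o['force'].round(1))
C,im=snap('top')
for t in ('mould2_mid',):
  for d in look_for(t,'top')[:3]: print(t,round(d['conf'],2),np.round(d['point']),atz(C,d['point'],.05).round(3))
C,im=snap('side')
for d in look_for('mould2_mid','side')[:3]: print('side',round(d['conf'],2),np.round(d['point']),atz(C,d['point'],.05).round(3))
E
```

```text
time_s: 26.85
eef_pos: [0.604, -0.1519, 0.1395]
orientation: [-2.271, -2.168, 0.002]
force: [-0.0, 0.1, -2.9]
grip_width: 0.0532
gripper_force: 75.7
[ 0.6069 -0.1528  0.1424] [2.271 2.166 0.004] 0.05291107211628851 [ 0.4  0.2 -3.6]
mould2_mid 0.68 [420. 236.] [ 0.591 -0.201  0.05 ]
side 0.73 [371. 335.] [ 0.603 -0.18   0.05 ]
```

```bash
python3 -m handwheel '{"grip":[1,1,1,1,1,1,1,1,1,1,1],"dp":[[0,0,-20],[0,0,-45],[0,0,-65],[0,0,-75],[0,0,-80],[0,0,-83],[0,0,-85],[0,0,-87],[0,0,-89],[0,0,-89],[0,0,-89]],"rot":[[0,0,0],[0,0,0],[0,0,0],[0,0,0],[0,0,0],[0,0,0],[0,0,0],[0,0,0],[0,0,0],[0,0,0],[0,0,0]]}' 70
```

```text
time_s: 28.12
eef_pos: [0.6064, -0.1532, 0.0552]
orientation: [2.272, 2.166, 0.001]
force: [-7.0, 1.0, 13.2]
grip_width: 0.0527
gripper_force: 78.1
```

```bash
python3 -m handwheel '{"grip":[1,1,1,1,1,1,1],"dp":[[-1,0,3],[-2,0,4],[-2,0,3],[-2,0,1],[-2,0,-1],[-2,0,-1],[-2,0,-1]],"rot":[[0,0,0],[0,0,0],[0,0,0],[0,0,0],[0,0,0],[0,0,0],[0,0,0]]}' 70
```

```text
time_s: 28.7
eef_pos: [0.6042, -0.1533, 0.0551]
orientation: [2.273, 2.166, -0.001]
force: [-12.0, 2.0, 28.8]
grip_width: 0.0529
gripper_force: 79.8
```

```bash
python3 -m handwheel '{"grip":[1,1,1,-1,-1,-1,-1,-1,-1,-1,-1,-1,-1,-1,-1],"dp":[[0.5,0,2],[0.5,0,4],[0.5,0,4],[0.5,0,4],[0.5,0,4],[0.5,0,4],[0.5,0,4],[0,0,30],[0,0,70],[0,0,110],[0,30,150],[0,35,180],[0,35,180],[0,35,180],[0,35,180]],"rot":[[0,0,0],[0,0,0],[0,0,0],[0,0,0],[0,0,0],[0,0,0],[0,0,0],[0,0,0],[0,0,0],[0,0,0],[0,0,0],[0,0,0],[0,0,0],[0,0,0],[0,0,0]]}' 70
python3 - <<'E'
from h import *
for i in range(3): C,im=snap('wrist')
cv2.imwrite('pics/w12.png',cv2.cvtColor(im,cv2.COLOR_RGB2BGR))
o=get_obs();print(o['eef_pos'].round(4),o['orientation'].round(3),o['grip_width'],o['force'].round(1))
for t in ('mould2_mid','ram_face','pawl_grip'):
  for d in look_for(t,'wrist')[:3]: print(t,round(d['conf'],2),np.round(d['point']),atz(C,d['point'],.05).round(3))
E
```

```text
time_s: 29.95
eef_pos: [0.603, -0.1185, 0.2293]
orientation: [-2.274, -2.167, 0.001]
force: [0.1, 0.3, -0.7]
grip_width: 0.0857
gripper_force: 0.0
[ 0.6022 -0.1189  0.2279] [-2.273 -2.165  0.003] 0.08562041583408708 [-0.3  0.2  0.2]
mould2_mid 0.86 [319. 323.] [ 0.605 -0.214  0.05 ]
ram_face 0.73 [318. 103.] [ 0.613 -0.022  0.05 ]
pawl_grip 0.64 [320.   9.] [0.617 0.044 0.05 ]
```

View pics/w12.png

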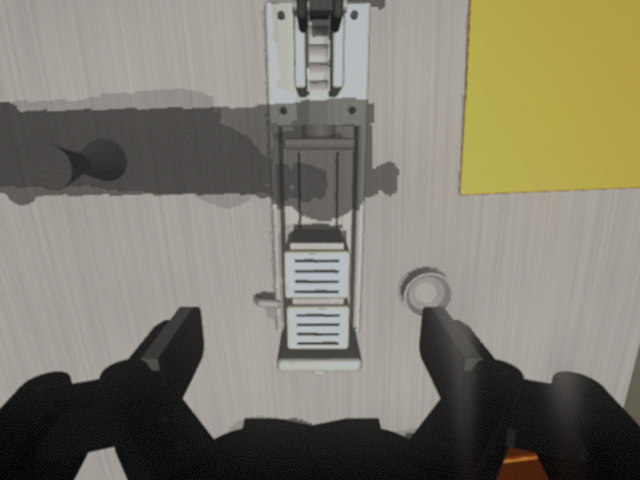

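```bash
python3 -m handwheel '{"grip":[-0.1,-0.1,-0.1,-0.1,-0.1,-0.1,-0.1,-0.1,-0.1,-0.1,-0.1,-0.1,-0.1,-0.1,-0.1,-0.1,-0.1],"dp":[[5,30,0],[24,377,0],[24,377,0],[24,377,0],[24,377,0],[24,377,0],[24,377,0],[24,377,0],[24,377,0],[24,377,0],[24,377,0],[24,377,0],[24,377,0],[24,377,0],[24,377,0],[24,377,0],[24,377,0]],"rot":[[0,0,-0.12],[0,0,-0.24],[0,0,-0.36],[0,0,-0.48],[0,0,-0.6],[0,0,-0.72],[0,0,-0.84],[0,0,-0.96],[0,0,-1.08],[0,0,-1.2],[0,0,-1.32],[0,0,-1.44],[0,0,-1.56],[0,0,-1.576],[0,0,-1.576],[0,0,-1.576],[0,0,-1.576]]}' 40
python3 - <<'E'
from h import *
for i in range(3): C,im=snap('wrist')
cv2.imwrite('pics/w13.png',cv2.cvtColor(im,cv2.COLOR_RGB2BGR))
o=get_obs();print(o['eef_pos'].round(4),o['orientation'].round(3),o['grip_width'])
D=(im.max(2)<45).astype(np.uint8); D[310:]=0; D[:150]=0
n,l,s,c=cv2.connectedComponentsWithStats(D)
for i in range(1,n):
    if s[i,4]>300: print(s[i],c[i].round(),atz(C,c[i],.12).round(3))
E
```

```text
time_s: 31.67
eef_pos: [0.6273, 0.2587, 0.2296]
orientation: [3.14, -0.081, -0.001]
force: [-0.4, -0.6, 0.4]
grip_width: 0.0469
gripper_force: 0.0
[0.6273 0.2587 0.2298] [-3.141  0.083  0.   ] 0.04688312472730029
[ 302  184   23  126 2490] [313. 249.] [0.625 0.258 0.12 ]
[578 220  62  17 361] [604. 225.] [0.632 0.059 0.12 ]
[611 234  29  34 553] [626. 249.] [0.613 0.039 0.12 ]
[  0 294  53  16 498] [ 29. 303.] [0.595 0.469 0.12 ]
```

```bash
python3 -m handwheel '{"grip":[-0.1,-0.1,-0.1,-0.1,-0.1,1,1,1,1,1,1,1,1,1,1,1,1,1,1,1],"dp":[[0,0,-40],[0,0,-80],[0,0,-119],[0,0,-119],[0,0,-119],[0,0,-119],[0,0,-119],[0,0,-119],[0,0,-119],[0,-5,-119],[0,-15,-119],[-1,-25,-119],[-1,-35,-119],[-2,-45,-119],[-2,-55,-119],[-3,-62,-119],[-3,-67,-119],[-3,-70,-119],[-3,-70,-119],[-3,-70,-119]],"rot":[[0,0,0],[0,0,0],[0,0,0],[0,0,0],[0,0,0],[0,0,0],[0,0,0],[0,0,0],[0,0,0],[0,0,0],[0,0,0],[0,0,0],[0,0,0],[0,0,0],[0,0,0],[0,0,0],[0,0,0],[0,0,0],[0,0,0],[0,0,0]]}' 40
```

```text
time_s: 33.48
eef_pos: [0.6266, 0.1903, 0.1146]
orientation: [-3.137, 0.083, -0.009]
force: [0.2, 2.7, 7.7]
grip_width: 0.0142
gripper_force: 39.9
```

```bash
python3 -m handwheel '{"grip":[1,1,1,1,1,1,1,1],"dp":[[0,-3,0],[0,-6,0],[0,-9,0],[0,-11,0],[-1,-13,0],[-1,-15,0],[-1,-17,0],[-1,-17,0]],"rot":[[0,0,0],[0,0,0],[0,0,0],[0,0,0],[0,0,0],[0,0,0],[0,0,0],[0,0,0]]}' 40
```

```text
time_s: 34.15
eef_pos: [0.6261, 0.1786, 0.1146]
orientation: [-3.13, 0.079, -0.014]
force: [3.0, 8.8, 2.9]
grip_width: 0.0144
gripper_force: 39.4
```

```bash
python3 -m handwheel '{"grip":[1,1,1,1,1],"dp":[[0,-4,0],[0,-8,0],[0,-10,0],[0,-10,0],[0,-10,0]],"rot":[[0,0,0],[0,0,0],[0,0,0],[0,0,0],[0,0,0]]}' 40
```

```text
time_s: 34.57
eef_pos: [0.6261, 0.1784, 0.1147]
orientation: [-3.118, 0.07, -0.017]
force: [4.0, 22.5, -2.9]
grip_width: 0.0145
gripper_force: 39.1
```

```bash
python3 -m handwheel '{"grip":[1,1,1,-0.1,-0.1,-0.1,-0.1,-0.1,-0.1,-0.1,-0.1,-0.1,-0.1,-0.1,-0.1,-0.1],"dp":[[0,8,0],[0,16.5,0],[0,16.5,0],[0,16.5,0],[0,16.5,0],[0,16.5,0],[0,16.5,30],[0,16.5,70],[0,16.5,104],[28,-30,104],[28,-70,104],[28,-114,104],[28,-114,104],[28,-114,104],[28,-114,104],[28,-114,104]],"rot":[[0,0,0],[0,0,0],[0,0,0],[0,0,0],[0,0,0],[0,0,0],[0,0,0],[0,0,0],[0,0,0],[0,0,0],[0,0,0],[0,0,0],[0,0,0],[0,0,0],[0,0,0],[0,0,0]]}' 20
python3 - <<'E'
from h import *
for i in range(3): C,im=snap('wrist')
cv2.imwrite('pics/w14.png',cv2.cvtColor(im,cv2.COLOR_RGB2BGR))
o=get_obs();print(o['eef_pos'].round(4),o['orientation'].round(3),o['grip_width'])
D=(im.max(2)<45).astype(np.uint8); D[330:]=0
n,l,s,c=cv2.connectedComponentsWithStats(D)
for i in range(1,n):
    if s[i,4]>300: print(s[i],c[i].round(),atz(C,c[i],.155).round(3),atz(C,c[i],.12).round(3))
for d in look_for('pawl_grip','wrist')[:3]: print(round(d['conf'],2),np.round(d['point']),atz(C,d['point'],.155).round(3))
for d in look_for('ram_handle','wrist')[:3]: print(round(d['conf'],2),np.round(d['point']),atz(C,d['point'],.12).round(3))
E
```

```text
time_s: 35.9
eef_pos: [0.6508, 0.0494, 0.2145]
orientation: [-3.139, 0.081, 0.001]
force: [0.1, -0.1, -0.3]
grip_width: 0.0469
gripper_force: 0.0
[0.651  0.0501 0.2147] [-3.14e+00  7.90e-02  1.00e-03] 0.04703966877244576
[ 303  239   56   91 2743] [322. 285.] [0.643 0.046 0.155] [0.628 0.046 0.12 ]
[123 251  17  79 368] [132. 297.] [0.641 0.154 0.155] [0.626 0.174 0.12 ]
[236 296  20  34 409] [247. 316.] [0.626 0.089 0.155] [0.608 0.097 0.12 ]
[368 297  19  33 373] [375. 317.] [0.622 0.016 0.155] [0.603 0.011 0.12 ]
0.79 [322. 300.] [0.634 0.046 0.155]
0.66 [269. 272.] [0.639 0.079 0.12 ]
```

```bash
python3 -m handwheel '{"grip":[-0.1,-0.1,-0.1,-0.1,1,1,1,1],"dp":[[0,-2,-30],[0,-2,-55],[0,-2,-68],[0,-2,-68],[0,-2,-68],[0,-2,-68],[0,-2,-68],[0,-2,-68]],"rot":[[0,0,0],[0,0,0],[0,0,0],[0,0,0],[0,0,0],[0,0,0],[0,0,0],[0,0,0]]}' 20
```

```text
time_s: 36.82
eef_pos: [0.6527, 0.0464, 0.1488]
orientation: [-3.14, 0.083, -0.006]
force: [0.9, 0.9, 2.6]
grip_width: 0.0133
gripper_force: 21.2
```

```bash
python3 -m handwheel '{"grip":[1,1,1,1,1,1,1,1,1,1,1,1,1,1,1,1],"dp":[[-1,-9.5,2],[-1,-21,2.5],[-2,-28,1.5],[-2,-35,-0.5],[-2,-42,-2.5],[-3,-48.3,-6.5],[-3,-54,-10.5],[-3,-59.4,-16],[-3,-64,-21.5],[-4,-68,-27.5],[-4,-71,-34.5],[-4,-73,-41],[-4,-74.5,-48],[-4,-75,-53],[-4,-75,-53],[-4,-75,-53]],"rot":[[0,0,0],[0,0,0],[0,0,0],[0,0,0],[0,0,0],[0,0,0],[0,0,0],[0,0,0],[0,0,0],[0,0,0],[0,0,0],[0,0,0],[0,0,0],[0,0,0],[0,0,0],[0,0,0]]}' 20
```

```text
time_s: 38.15
eef_pos: [0.6476, -0.0284, 0.093]
orientation: [-3.14, 0.082, -0.0]
force: [3.9, 3.7, -0.1]
grip_width: 0.0135
gripper_force: 22.3
```

```bash
python3 -m handwheel '{"grip":[1,1,1,1,-0.1,-0.1,-0.1,-0.1],"dp":[[0,0,-2],[0,0,-4],[0,0,-4],[0,0,0],[0,0,0],[0,0,0],[0,0,0],[0,0,0]],"rot":[[0,0,0],[0,0,0],[0,0,0],[0,0,0],[0,0,0],[0,0,0],[0,0,0],[0,0,0]]}' 20
python3 - <<'E'
from h import *
for i in range(2): C,im=snap('wrist')
cv2.imwrite('pics/w15.png',cv2.cvtColor(im,cv2.COLOR_RGB2BGR))
cv2.imwrite('pics/t15.png',cv2.cvtColor(get_image('top'),cv2.COLOR_RGB2BGR))
o=get_obs();print(o['eef_pos'].round(4),o['force'].round(1),o['grip_width'])
E
```

```text
time_s: 38.82
eef_pos: [0.6458, -0.0305, 0.0928]
orientation: [3.139, -0.085, -0.005]
force: [-0.2, 0.6, -0.5]
grip_width: 0.0474
gripper_force: 0.0
[ 0.6467 -0.0297  0.0933] [-0.2  0.8 -0.6] 0.04682500103441448
```

```bash
python3 -m handwheel '{"grip":[-0.1,-0.1,-0.1,1,1,1,1,1,1,1,1,1],"dp":[[0,1,30],[0,1,60],[0,1,60],[0,1,60],[0,1,60],[0,1,60],[0,1,60],[0,1,50],[0,1,40],[0,1,32],[0,1,32],[0,1,32]],"rot":[[0,0,0],[0,0,0],[0,0,0],[0,0,0],[0,0,0],[0,0,0],[0,0,0],[0,0,0],[0,0,0],[0,0,0],[0,0,0],[0,0,0]]}' 20
python3 -m handwheel '{"grip":[1,1,1,1,1,1,1,1,1],"dp":[[0,0,-2],[0,0,-4],[0,0,-6],[0,0,-8],[0,0,-10],[0,0,-12],[0,0,-14],[0,0,-14],[0,0,-14]],"rot":[[0,0,0],[0,0,0],[0,0,0],[0,0,0],[0,0,0],[0,0,0],[0,0,0],[0,0,0],[0,0,0]]}' 20
```

```text
time_s: 39.97
eef_pos: [0.6465, -0.0281, 0.1244]
orientation: [3.14, -0.083, -0.004]
force: [0.3, -0.1, -0.1]
grip_width: 0.0001
gripper_force: 0.0
time_s: 40.72
eef_pos: [0.6477, -0.0281, 0.1156]
orientation: [3.14, -0.084, 0.002]
force: [-7.0, -0.3, 16.8]
grip_width: -0.0001
gripper_force: 8.7
```

```bash
python3 -m handwheel '{"grip":[1,1,1,1,1,1,1,1,1,1,1,1,1,1,1,1,1,1],"dp":[[0,0,40],[0,0,80],[0,0,110],[-21,263,110],[-21,263,110],[-21,263,110],[-21,263,110],[-21,263,110],[-21,263,110],[-21,263,110],[-21,263,110],[-21,263,110],[-21,263,70],[-21,263,30],[-21,263,2],[-21,263,2],[-21,250,2],[-21,250,2]],"rot":[[0,0,0],[0,0,0],[0,0,0],[0,0,0],[0,0,0],[0,0,0],[0,0,0],[0,0,0],[0,0,0],[0,0,0],[0,0,0],[0,0,0],[0,0,0],[0,0,0],[0,0,0],[0,0,0],[0,0,0],[0,0,0]]}' 20
python3 -m handwheel '{"grip":[1,1,1,1,1,1,1,1,1],"dp":[[0,-4,0],[0,-8,0],[0,-12,0],[0,-16,0],[0,-20,0],[-1,-24,0],[-1,-28,0],[-1,-28,0],[-1,-28,0]],"rot":[[0,0,0],[0,0,0],[0,0,0],[0,0,0],[0,0,0],[0,0,0],[0,0,0],[0,0,0],[0,0,0]]}' 20
```

```text
time_s: 42.22
eef_pos: [0.6286, 0.2172, 0.1158]
orientation: [3.138, -0.091, 0.005]
force: [0.8, -1.4, 0.9]
grip_width: 0.0005
gripper_force: 0.0
time_s: 42.97
eef_pos: [0.6264, 0.1999, 0.1149]
orientation: [-3.132, 0.078, -0.007]
force: [2.8, 9.5, -1.8]
grip_width: -0.0002
gripper_force: 4.3
```

```bash
python3 -m handwheel '{"grip":[1,1,1,1,1],"dp":[[0,-4,0],[0,-8,0],[0,-10,0],[0,-10,0],[0,-10,0]],"rot":[[0,0,0],[0,0,0],[0,0,0],[0,0,0],[0,0,0]]}' 20
```

```text
time_s: 43.38
eef_pos: [0.6263, 0.1994, 0.1152]
orientation: [-3.12, 0.07, -0.011]
force: [5.3, 22.9, -6.1]
grip_width: -0.0001
gripper_force: 10.6
```

```bash
python3 -m handwheel '{"grip":[1,1,1,1,1,1,1,1,-1,-1,-1,-1,-1,-1,-1,-1],"dp":[[0,20,0],[0,45,0],[0,50,0],[0,50,40],[0,50,80],[0,50,120],[0,50,137],[-60,80,137],[-130,103,137],[-130,103,137],[-130,103,137],[-130,103,137],[-130,103,137],[-130,103,137],[-130,103,137],[-130,103,137]],"rot":[[0,0,0],[0,0,0],[0,0,0],[0,0,0],[0,0,0],[0,0,0],[0,0,0],[0,0,0],[0,0,0],[0,0,0],[0,0,0],[0,0,0],[0,0,0],[0,0,0],[0,0,0],[0,0,0]]}' 20
python3 - <<'E'
from h import *
for i in range(3): C,im=snap('wrist')
cv2.imwrite('pics/w16.png',cv2.cvtColor(im,cv2.COLOR_RGB2BGR))
o=get_obs();print(o['eef_pos'].round(4),o['orientation'].round(3),o['joints'].round(2))
ds=masks_of('start_grip','wrist')
for d in ds[:3]:
    ys,xs=np.where(d['mask']);print(round(d['conf'],2),np.round(d['point']),xs.min(),xs.max(),ys.min(),ys.max(),atz(C,d['point'],.09).round(4))
for d in look_for('start_grip','wrist')[:3]: print(round(d['conf'],2),np.round(d['point']),atz(C,d['point'],.09).round(4))
x,y=[int(v) for v in look_for('start_grip','wrist')[0]['point']]
g=im.mean(2).astype(int)
for r in range(y-48,y+49,3): print(r,' '.join('%3d'%v for v in g[r,x-48:x+49:3]))
print('cols from',x-48)
E
```

```text
time_s: 44.72
eef_pos: [0.4968, 0.2856, 0.2505]
orientation: [3.14, -0.088, 0.0]
force: [-0.1, -0.9, -0.6]
grip_width: 0.0854
gripper_force: 0.0
[0.496  0.2864 0.2506] [ 3.14  -0.085 -0.   ] [-0.37  0.26 -0.28  1.71  0.08  1.18 -2.29]
0.71 [305. 262.] 280 328 242 301 [0.4672 0.2938 0.09  ]
0.76 [306. 266.] [0.4636 0.2938 0.09  ]
218  50  58  60  66  65  64  74  93 109 114 112 108 112 108 111 113 114 116 110 116 113 114 112 109  72  96  53 151 161 158 161 159 159
221  60  61  66  64  88 103 108 112 112 113 110 110 111 108 111 114 112 116 113 113 116 111 110 114  80  64  53 115 160 158 159 156 158
224  70  76  98 109 115 114 115 112 113 111 114 111 108 112 109 114 115 111 117 111 114 113 113 115 102  66  59  66 155 158 160 160 158
227 105 116 112 111 111 110 109 109 109 112 113 114 111 108 111 113 113 114 114 111 115 111 114 117 112  72  81  74 137 158 159 158 158
230 110 111 117 112 113 111 112 111 112 111 116 109 110 111 108 110 114 112 115 113 114 111 113 111 119  89  74  84  99 164 162 160 162
233 109 113 113 115 114 111 114 114 112 110 110 110 106 103 104 102 100 102 103 113 109 1
[... 3032 characters left out ...]
50  56
302 106  88 139 163 167 169 165 167 162 146  91  83  83  87  85  85  87  72  83  97  99  99  99 108 109 112  95  67  53  45  57  75  89
305 136  84 105 161 162 163 166 166 161 166 131  81  88  86  84  87  85  86  82 107 109 110 114 105  87  67  63  57  72  86  93  92  91
308 143 103  92 136 164 163 165 166 168 166 167 149  85  86  84  87  85  87  98 107 104  96  70  63  60  69  86  92  96  93  94  94  94
311 141 138  82 103 161 167 164 168 168 163 166 171 141  81  86  83  85  84  92  75  64  61  67  79  91  93  92  94  93  95  97  94  93
314 144 142 104  90 139 166 162 169 164 166 165 168 160 124  88  77  65  53  62  83 131  95  97  98  95  98  97  97  97  96  93  94  96
cols from 257
```

```bash
python3 - <<'E'
from h import *
C=cam('wrist');im=cv2.cvtColor(cv2.imread('pics/w16.png'),cv2.COLOR_BGR2RGB)
a=[atz(C,p,.099) for p in ((294.5,257.5),(300.5,272),(310.5,293),(312,301))]
for v in a: print(v.round(4))
d=(a[0]-a[2])[:2];print('axis',np.degrees(np.arctan2(d[1],d[0])));d2=(a[0]-a[1])[:2];print(np.degrees(np.arctan2(d2[1],d2[0])))
u=d/np.linalg.norm(d);print('centre from end',a[3][:2]+.022*u)
for z in (.06,.07,.077,.08): print('disc',z,atz(C,(305,265),z).round(4))
# model check: project a bar and disc
c=a[3][:2]+.022*u; n=np.array([-u[1],u[0]])
for s,t in ((1,1),(1,-1),(-1,-1),(-1,1)): print(proj(C,[*(c+u*.022*s+n*.0065*t),.099]).round(1))
print(get_obs()['eef_pos'])
E
```

```text
[0.4739 0.3027 0.099 ]
[0.4612 0.2986 0.099 ]
[0.4422 0.2915 0.099 ]
[0.4349 0.2906 0.099 ]
axis 19.41657935993587
17.692281802991072
centre from end [0.45562241 0.29795912]
disc 0.06 [0.453  0.2961 0.06  ]
disc 0.07 [0.4566 0.2957 0.07  ]
disc 0.077 [0.4591 0.2954 0.077 ]
disc 0.08 [0.4602 0.2953 0.08  ]
[[283.6 257.7]]
[[298.5 251.8]]
[[319.2 298.3]]
[[304.8 303.7]]
[0.49552554 0.28681441 0.25067324]
```

```bash
python3 -m handwheel '{"grip":[-1,-1,-1,-1,-1,-1,-1,-1,-1,-1,-1,-1,-1,-1,-1,-1],"dp":[[0,0,0],[-10,3,0],[-20,5,0],[-30,7,0],[-39.5,9.7,0],[-39.5,9.7,0],[-39.5,9.7,0],[-39.5,9.7,0],[-39.5,9.7,0],[-39.5,9.7,0],[-39.5,9.7,0],[-39.5,9.7,0],[-39.5,9.7,0],[-39.5,9.7,0],[-39.5,9.7,0],[-39.5,9.7,0]],"rot":[[0,0,0.12],[0,0,0.24],[0,0,0.36],[0,0,0.48],[0,0,0.6],[0,0,0.72],[0,0,0.84],[0,0,0.96],[0,0,1.08],[0,0,1.2],[0,0,1.32],[0,0,1.44],[0,0,1.56],[0,0,1.68],[0,0,1.76],[0,0,1.76]]}' 40
python3 -m handwheel '{"grip":[-1,-1,-1,-1,-1,-1,-1,-1,-1,-1,-1,-1,-1,-1,-1,-1,-1,-1],"dp":[[0,0,0],[0,0,0],[0,0,0],[0,0,0],[0,0,0],[0,0,0],[0,0,0],[0,0,0],[0,0,0],[0,0,0],[0,0,-20],[0,0,-40],[0,0,-70],[0,0,-70],[0,0,-70],[0,0,-70],[0,0,-70],[0,0,-70]],"rot":[[0,0,0.12],[0,0,0.24],[0,0,0.36],[0,0,0.48],[0,0,0.6],[0,0,0.72],[0,0,0.84],[0,0,0.96],[0,0,1.08],[0,0,1.2],[0,0,1.32],[0,0,1.44],[0,0,1.56],[0,0,1.68],[0,0,1.76],[0,0,1.76],[0,0,1.76],[0,0,1.76]]}' 40
python3 - <<'E'
from h import *
for i in range(2): C,im=snap('wrist')
cv2.imwrite('pics/w17.png',cv2.cvtColor(im,cv2.COLOR_RGB2BGR))
o=get_obs();print(o['eef_pos'].round(4),o['orientation'].round(3),o['joints'].round(2))
T=R.from_rotvec(o['orientation']).as_matrix();print('tool x yaw',np.degrees(np.arctan2(T[1,0],T[0,0])))
p=proj(C,[.456,.2965,.099])[0];print(p)
g=im.mean(2).astype(int);x,y=p.astype(int)
y=min(y,430)
for r in range(y-50,min(y+50,480),4): print(r,' '.join('%3d'%v for v in g[r,x-52:x+53:4]))
print(x-52)
E
```

```text
time_s: 46.35
eef_pos: [0.4559, 0.2966, 0.2508]
orientation: [-2.064, -2.369, -0.0]
force: [-0.3, 0.5, -0.7]
grip_width: 0.0857
gripper_force: 0.0
time_s: 47.85
eef_pos: [0.4561, 0.2968, 0.1812]
orientation: [-0.504, 3.1, 0.0]
force: [-0.6, -0.0, 0.1]
grip_width: 0.0855
gripper_force: 0.0
[0.4561 0.2968 0.1813] [-0.506  3.1    0.   ] [-0.01  0.35 -0.78  1.85  0.28  1.06  0.99]
tool x yaw -161.46218698244436
[309.45307155 255.80548195]
205  56  97  91  91  92  89  90  86  93 105 111  99  99 100 101  98  98  95  94  87  90  90  88  88  95  88  91
209  57  97  90  92  91  89  92  97  98  97 101  99  92  79  93 100  99  96  94  99  92  89  94  89  92  90  92
213  55  95  94  92  90  93  99  98  95  90  37  20  18  22  22  19  39  85  94  98 101  93  92  89  93  94  88
217 116 118 120 117  96 102 100  97  67  26  30  25  18  15  17  21  21  25  57  99 113 101  90  88  94  95  88
221 120 132 122 122 116  99 100  54  26  35  35  27  23  28  25  24  29  22  27  50 115 126  98  90  91  89  89
225 125 189 127 119 117 105 112  31  30  29  28  23  20  33  30  28  32  29  32  31  82 125 127 109  
[... 1442 characters left out ...]
 121 120 113 117 120 115
281 112 144 197 194 195 198 195 185 192 120 115  36  41 130  35  31 114 117 119 119 118 120 118 118 118 119  66
285 107 130 199 199 197 195 193 198 195 149 116  50  37 123  35  50 119 118 121 120 120 119 115 117 121 115  94
289 107 125 196 195 193 195 193 196 198 188 128 121 115 115 118 120 119 118 119 120 119 120 117 117 117 117 103
293 106 122 197 192 194 198 197 197 194 193 173 120 117 120 121 118 119 119 119 123 119 118 114 116 116 120 117
297 102 116 197 196 197 195 194 197 195 195 191 123 119 115 119 120 121 116 117 120 120 121 118 120 118 118 120
301  99 114 157 157 157 157 158 158 155 156 155 155 110  95  97  96  94  95  94  95  96  94  93  93  94  93  93
257
```

```bash
python3 -m handwheel '{"grip":[-1,-1,-1,-1,-1,-1,1,1,1,1,1,1],"dp":[[-1.5,-0.5,-30],[-1.5,-0.5,-60],[-1.5,-0.5,-80],[-1.5,-0.5,-90],[-1.5,-0.5,-90],[-1.5,-0.5,-90],[-1.5,-0.5,-90],[-1.5,-0.5,-90],[-1.5,-0.5,-90],[-1.5,-0.5,-90],[-1.5,-0.5,-90],[-1.5,-0.5,-90]],"rot":[[0,0,0],[0,0,0],[0,0,0],[0,0,0],[0,0,0],[0,0,0],[0,0,0],[0,0,0],[0,0,0],[0,0,0],[0,0,0],[0,0,0]]}' 60
```

```text
time_s: 48.95
eef_pos: [0.4548, 0.2952, 0.0912]
orientation: [-0.509, 3.1, -0.003]
force: [4.4, -15.6, 12.4]
grip_width: 0.0122
gripper_force: 18.9
```

```bash
python3 -m handwheel '{"grip":[1,1,1],"dp":[[0,0,0],[0,0,0],[0,0,0]],"rot":[[0,0,0],[0,0,0],[0,0,0]]}' 60; python3 -c "
from h import *
print(get_obs()['wrist_torque'])"
```

```text
time_s: 49.2
eef_pos: [0.4549, 0.2951, 0.0915]
orientation: [-0.507, 3.1, -0.003]
force: [-0.3, -3.2, 5.7]
grip_width: 0.0115
gripper_force: 59.4
[-0.5471144   0.11108506 -0.06816172]
```

```bash
python3 -m handwheel '{"grip":[1,1,1,1,1,1,1,1,1,1,1,1,1,1],"dp":[[0,0,0],[0,0,0],[0,0,0],[0,0,0],[0,0,0],[0,0,0],[0,0,0],[0,0,0],[0,0,0],[0,0,0],[0,0,0],[0,0,0],[0,0,0],[0,0,0]],"rot":[[0,0,-0.1],[0,0,-0.2],[0,0,-0.3],[0,0,-0.4],[0,0,-0.5],[0,0,-0.6],[0,0,-0.7],[0,0,-0.8],[0,0,-0.9],[0,0,-1.0],[0,0,-1.1],[0,0,-1.2],[0,0,-1.26],[0,0,-1.26]]}' 60; python3 -c "
from h import *
o=get_obs();print(o['wrist_torque'],o['joints'].round(2));T=R.from_rotvec(o['orientation']).as_matrix();print(np.degrees(np.arctan2(T[1,0],T[0,0])))"
```

```text
time_s: 50.37
eef_pos: [0.4551, 0.2954, 0.0915]
orientation: [1.407, 2.805, -0.002]
force: [-0.0, -3.8, 4.6]
grip_width: 0.012
gripper_force: 69.1
[-0.73829132 -0.2074561   1.44726609] [-0.29  0.4  -0.45  1.94  0.23  0.85 -0.22]
126.72069245418402
```

```bash
python3 -m handwheel '{"grip":[-1,-1,-1,-1,-1,-1,-1,-1,-1,-1,-1,-1,-1,-1,-1,-1],"dp":[[0,0,0],[0,0,0],[0,0,0],[0,0,0],[0,0,0],[0,0,20],[0,0,50],[0,0,90],[0,0,130],[0,0,170],[0,0,200],[0,-60,220],[0,-60,220],[0,-60,220],[0,-60,220],[0,-60,220]],"rot":[[0,0,0],[0,0,0],[0,0,0],[0,0,0],[0,0,0],[0,0,0],[0,0,0],[0,0,0],[0,0,0],[0,0,0],[0,0,0],[0,0,0],[0,0,0],[0,0,0],[0,0,0],[0,0,0]]}' 60
python3 - <<'E'
from h import *
for i in range(2): C,im=snap('wrist','w18.png')
o=get_obs();print(o['eef_pos'].round(4),o['force'].round(1))
# knob bar direction: dark bright pointer line & model samples along the bar at rest (18.5deg) vs turned (-50deg)
g=im.mean(2)
for a in (18.5,-50):
    u=np.array([np.cos(np.radians(a)),np.sin(np.radians(a))])
    pts=proj(C,[[*(np.array([.456,.2965])+u*s),.099] for s in np.linspace(.004,.021,8)]);print(a,[int(g[int(p[1])-2:int(p[1])+3,int(p[0])-2:int(p[0])+3].max()) for p in pts if 2<p[0]<637 and 2<p[1]<477])
for n in ('top','side'):
    C,im=snap(n,n+'9.png')
    for t,z in dict(mould2_mid=.05,ram_handle=.115,pawl_grip=.1,jigger=.04,tub=.02,drink=.07,syrup=.1,pitcher=.1).items():
        for d in look_for(t,n)[:2]:
            if d['conf']>.4: print(n,t,round(d['conf'],2),np.round(d['point']),atz(C,d['point'],z).round(3))
E
```

```text
time_s: 51.7
eef_pos: [0.4539, 0.2369, 0.3105]
orientation: [-1.414, -2.804, -0.001]
force: [-0.4, 0.3, -1.3]
grip_width: 0.0854
gripper_force: 0.0
[0.4537 0.2374 0.3102] [-0.1 -0.3 -0.2]
18.5 [54, 110, 113, 113, 112, 112, 112, 117]
-50 [38, 38, 40, 40, 40, 95, 128, 128]
top mould2_mid 0.81 [424. 231.] [ 0.608 -0.214  0.05 ]
top ram_handle 0.73 [365. 290.] [ 0.408 -0.054  0.115]
top ram_handle 0.71 [322. 217.] [0.595 0.081 0.115]
top pawl_grip 0.69 [361. 215.] [ 0.618 -0.025  0.1  ]
top jigger 0.54 [365. 293.] [ 0.409 -0.063  0.04 ]
top tub 0.55 [285. 265.] [0.463 0.172 0.02 ]
top drink 0.58 [503. 252.] [ 0.57  -0.436  0.07 ]
top syrup 0.85 [172. 192.] [0.619 0.511 0.1  ]
top pitcher 0.97 [137. 229.] [0.5   0.586 0.1  ]
side mould2_mid 0.87 [372. 337.] [ 0.604 -0.186  0.05 ]
side ram_handle 0.74 [357. 247.] [0.617 0.06  0.115]
side pawl_grip 0.62 [288. 203.] [0.454 0.272 0.1  ]
side pawl_grip 0.54 [364. 273.] [ 0.618 -0.021  0.1  ]
side jigger 0.68 [292. 310.] [ 0.415 -0.064  0.04 ]
side tub 0.68 [281. 238.] [0.423 0.211 0.02 ]
side tub 0.57 [327. 152.] [0.628 0.56  0.02 ]
side drink 0.79 [377. 420.] [ 0.561 -0.416  0.07 ]
side syrup 0.58 [329. 151.] [0.618 0.478 0.1  ]
side pitcher 0.57 [295. 153.] [0.508 0.487 0.1  ]
```

```bash
python3 -c "
from cell import *
print(close_job())"
```

```text
the job is handed in; nothing more can be done
None
```

The job is handed in; it returned no verdict. Both moulds on the bench stand in the bed, plates to the ram, held snug at about 23 N with the pawl dropped fully in; the knob was then turned to its stop and sprang back, and nothing else was knocked over.

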